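# Refill the tilt-out nut bin

### The job

Pull the front of the tilt-out bin open as far as it goes, to its stop. Then take the scoop by its handle, pour all five square nuts out of it into the open bin, and put the empty scoop back down flat on the counter. Leave the bin fully open with all the nuts in it, and leave the tin, ashtray, glue gun and pliers where they are.

Things in the scene. Friction and masses are not known exactly. Their poses are not given: they have to be found in the camera images.
- bin (a joint): Tilt of the bin (rad): 0 = shut, white front upright; grows as the front's top comes out towards the robot. The hinge is stiff (3 to 4 N at the handle) and stays where it is left, so a pull that ends early leaves it short. The hard stop, between 0.6 and 0.8, is felt as a sharp rise of the pull; a few newtons more do no harm. May start slightly ajar.
- bin_hinge (a point): Middle of the bin's hinge line, 12 mm above the counter, at the lower front edge of a fixed grey housing (110 mm deep, 200 wide, 172 high, on the counter). Axes turn with the bin: when shut z is up, x points into the housing (away from the robot), y along the hinge line. Opening turns the bin about -y.
- bin_handle (a point): Middle of the bin's round steel handle bar: 10 mm thick, 100 long along its y, 35 mm in front of the white panel, 15 below its top edge; in hinge axes x -41, z +135 mm. Take it from above, a finger either side of the bar, loosely (a hard pinch binds on the arc); lean the tool back as the front tilts, or the panel's edge meets the finger behind the bar. Axes as bin_hinge.
- bin_mouth (a point): Centre of the bin's open top (hinge axes x +40, z +120 mm). The opening is 150 mm wide along y and runs from the front panel's top edge (x -1, z 150) to the lower back wall's top (x 79, z 92); side walls 102 mm high. Fully open, it lies clear of the housing on the robot's side. Axes as bin_hinge.
- bin_floor (a point): Centre of the bin's inner floor (in hinge axes x +38, z +6 mm); inside it is 77 mm deep in x and 150 mm wide in y. Axes as bin_hinge.
- scoop_grip (a point): Point in the hand scoop's handle, half-way up it, 40 mm above the counter as it stands. Handle: level wooden bar 14 mm wide (y), 24 high, from 43 ahead of this point (rear wall) to 32 behind. x points to the open nose, y left, z up. Emptying takes a nose-down tilt of 50 to 70 degrees: a grasp with the tool leaning back about 40 degrees (fingers forward and down) leaves room. 160 g.
- scoop_floor (a point): Centre of the scoop's floor, on its upper face, 3 mm above the counter; 88 mm ahead of scoop_grip and 37 mm lower. The floor is 90 mm long (x) and 60 mm wide inside; side walls 30 mm high, rear wall 52 mm, open at the nose with no lip. Axes as scoop_grip.
- scoop_nose (a point): Middle of the open front edge of the scoop's floor, 45 mm ahead of scoop_floor. Axes as scoop_grip.
- nut0_c (a point): Centre of a loose square steel nut, 18 x 18 x 9 mm (z is its thickness), 20 g, lying flat on the scoop's floor at the start.
- nut1_c (a point): Centre of a loose square steel nut, 18 x 18 x 9 mm (z is its thickness), 20 g, lying flat on the scoop's floor at the start.
- nut2_c (a point): Centre of a loose square steel nut, 18 x 18 x 9 mm (z is its thickness), 20 g, lying flat on the scoop's floor at the start.
- nut3_c (a point): Centre of a loose square steel nut, 18 x 18 x 9 mm (z is its thickness), 20 g, lying flat on the scoop's floor at the start.
- nut4_c (a point): Centre of a loose square steel nut, 18 x 18 x 9 mm (z is its thickness), 20 g, lying flat on the scoop's floor at the start.
- tin: Closed round aluminium tin, 73 mm across, 50 high; origin at the centre of its underside. Bystander; stands on the side where the scoop is not.
- ashtray: Round white ceramic ashtray with screws in it, 100 mm across, 30 high; origin at the centre of its underside. Bystander.
- gluegun: Yellow glue gun housing with a press button, about 160 x 36 mm, 75 high; origin under its middle. Bystander.
- pliers: Chrome pliers lying flat, about 150 x 55 mm, 12 high, close in front of the robot; origin under the joint. Bystander.
There are look-alikes about, which are no part of the job. Leave any blue or red look-alike of the part that bears scoop_grip alone.

How it is judged:
By the outcome, as a careful person would: the job done as asked, in the order asked, and still so for the second after the job is handed in, with the robot touching nothing.
It also fails if it takes over 64 s, if anything falls off the work surface, if the arm or the gripper's body presses on something with over 40 N, if the wrist force passes 120 N, or if a joint passes its speed limit or range.

### The arm

A 6-joint arm with a two-finger parallel gripper is mounted at the origin on the work surface. World frame = base frame: x ahead of the robot, y to its left, z up, the work surface at z = 0. Lengths are in mm, angles in rad, forces in N, time in s.
With the tool pointing down it reaches from about 425 to 950 mm from the base axis. Payload 3.5 kg.
Tool frame: the origin (TCP) lies between the finger pads; the fingertips stand 8 mm ahead of it and the grasp point (between the pads) lies 11 mm behind it; z points along the fingers, x is the direction in which the jaws open and shut, and the axes are right-handed (so a half turn about z gives the same grasp; the last joint's range is limited). The gripper opens to 85 mm and grips with 20 to 120 N. Pads are 22 mm wide; open, the fingers measure 114 mm over their backs; the gripper's body (76 mm by 85 mm) begins 54 mm behind the grasp point. The pads swing forward as they close: fully open they stand 13 mm farther back than shut.
Start: joints at [-1.392, 0.286, 1.577, -0, 1.279, -0.15], TCP at [217.986, -638.818, 204.125] pointing down, gripper open.
Joint ranges: [-2.77, 2.77], [-0.9, 2.22], [0.21, 2.48], [-1.53, 4.67], [0.24, 2.81], [-2.84, 2.84]. Speed limits (rad/s): [2.79, 2.79, 3.14, 3.14, 3.14, 3.14].

### API

Orientations are given as a 3x3 rotation matrix whose columns are the frame's x, y, z axes.
In Python, from cell import readout, optics, bot gives the robot as it stands.
- The arm moves only by the shell command python3 -m pendant 'ROWS'. ROWS is JSON, one flat list of numbers, 7 for each row, row after row: the turn, a rotation vector about the tool's x, y, z in rad, then the shift along the tool's x, y, z in mm, then the closure, from 0 (fully open) to 1 (shut). In form: [wx, wy, wz, x, y, z, gripper, wx, wy, wz, x, y, z, gripper, ...]. A call has 1 to 20 rows; each row shifts and turns the commanded pose from where the row before left it, along the tool's axes as they then stand; what a row does not reach is not made up. A row lasts 1/8 s, in which the tool goes at most 62.5 mm and 10.7 degrees, less where a joint would pass 70% of its speed; a pose out of reach is approached as far as the arm can. A call with a gripper value outside its range is refused whole. The fingers move at their own pace and stop on an object; the grip force is fixed at half the most. Time passes only in rows, so rows that do not move let the fingers close. It gives the time, the measured TCP pose, the force and the opening at its end, in the units of the state.
- readout.get_obs(): the state, without advancing time (a new reading comes with each control period).
- optics.snapshot(name): name is "scene" or "top" or "wrist"; returns a dict with "frame" (400x640x3 uint8, blue, green, red), "depth" (400x640 float32, mm along the optical axis (not along the pixel's ray), 0 where there is no reading), "K" (3x3 intrinsics, pixels), "dist" ([k1, k2, p1, p2, k3] as OpenCV has them; the pictures are not rectified), "R" (3x3) and "t" (3): a world point X has camera coordinates R X + t. Camera axes: x right, y down, z forward; pixel columns grow to the right and rows downward; lengths in mm; the calibration is good to about 2 mm. A picture is of the moment at which its call begins.
- bot.job_done(): hands the job in, once; it reports no verdict.
The state is a dict: "time_s": time; "joint_positions": joint angles; "qvel": joint speeds; "joint_torque": joint torques, N m; "tool_pos": TCP position; "tcp_rot": TCP orientation; "wrist_force": force on the tool from outside, world axes, zero at the start; "ft_torque": the same for the moment, N m; "grip_width": opening from 0.0 (shut) to 1.0 (fully open).
Only numpy, scipy, OpenCV 4.12 (cv2) and the standard library are available. Lean on these libraries where they do the work, as an engineer would, in place of code of your own. Each camera call takes 0.05 s, during which the arm holds its last target.

## Working session

There is one attempt and no reset: what is moved stays moved. The work goes in short steps, Python scripts to look and compute and a shell command to move; the robot and the scene stay as the last step left them, time stands still between calls to the robot, and variables do not carry over. Pictures are saved under pics/ and viewed, and the job is handed in when it is done.

```bash
ls; mkdir -p pics; cat > h.py <<'E'
import numpy as np, cv2
from cell import readout, optics, bot
def snap(n,f):
    s=optics.snapshot(n); cv2.imwrite('pics/'+f,s['frame']); np.savez('/tmp/'+f.replace('.png','')+'.npz',**{k:np.array(v) for k,v in s.items()}); return s
def load(f): return dict(np.load('/tmp/'+f+'.npz'))
def px(s,u,v,z=None,r=1):
    "world point at pixel by depth, or by plane z"
    n=cv2.undistortPoints(np.array([[[u,v]]],float),s['K'],s['dist'])[0,0]
    d=np.array([n[0],n[1],1.]); R=np.array(s['R']);t=np.array(s['t'])
    if z is None:
        p=s['depth'][int(round(v))-r:int(round(v))+r+1,int(round(u))-r:int(round(u))+r+1]; p=p[p>0]
        return R.T@(d*np.median(p)-t)
    c=-R.T@t; w=R.T@d; return c+w*(z-c[2])/w[2]
def cloud(s):
    h,w=s['depth'].shape; u,v=np.meshgrid(np.arange(w),np.arange(h))
    n=cv2.undistortPoints(np.stack([u,v],-1).reshape(-1,1,2).astype(float),s['K'],s['dist'])[:,0]
    D=s['depth'].reshape(-1,1); P=(np.c_[n,np.ones(len(n))]*D-s['t'])@s['R']; P[D[:,0]==0]=np.nan
    return P.reshape(h,w,3)
def crop(s,x0,y0,x1,y1,k,f): cv2.imwrite('pics/'+f,cv2.resize(s['frame'][y0:y1,x0:x1],None,fx=k,fy=k,interpolation=cv2.INTER_CUBIC))
E
python3 - <<'E'
from h import *
for n in ['scene','top','wrist']: snap(n,n+'0.png')
o=readout.get_obs(); print(o['time_s'],o['tcp_rot'],o['grip_width'])
E
```

```text
pics
0.15 [[ 3.22955503e-01 -9.46414086e-01 -3.47697330e-04]
 [-9.46412356e-01 -3.22955585e-01  1.82840549e-03]
 [-1.84271951e-03 -2.61428567e-04 -9.99998268e-01]] 1.0028235238869425
```

View pics/scene0.png

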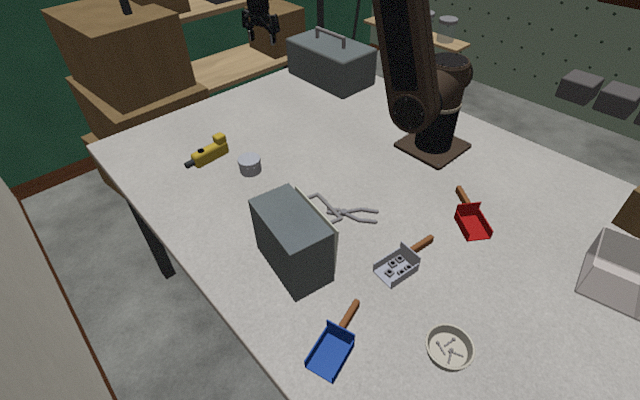

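View pics/top0.png

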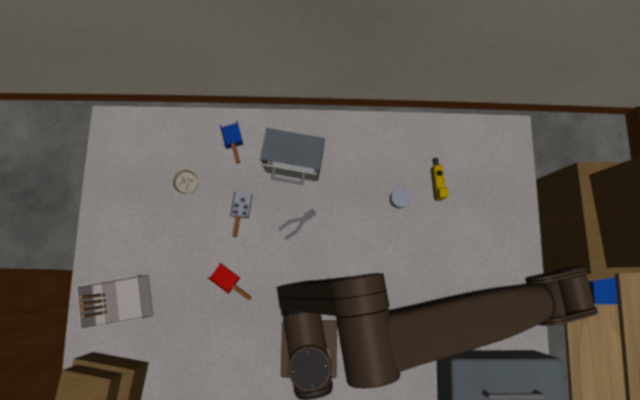

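View pics/wrist0.png

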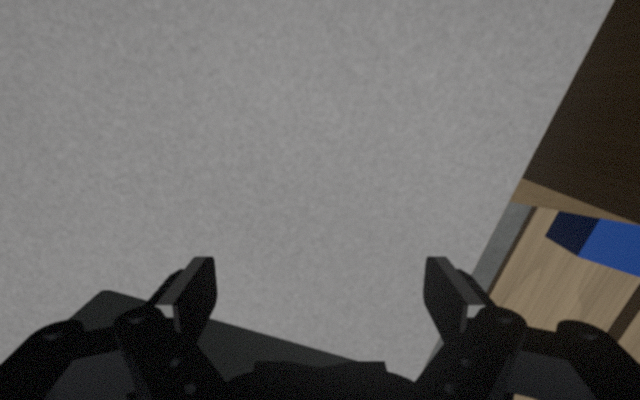

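The pictures show the bin housing at top (292,153) with its handle at (290,178). There are three scoops in the top view: grey metal with five nuts at (241,205), blue at (232,140) and red at (228,280). The grey one with nuts fits the description. Next I'll enlarge these and measure.

```bash
python3 - <<'E'
from h import *
s=load('top0'); crop(s,200,110,340,250,5,'c_top.png')
s2=load('scene0'); crop(s2,230,170,450,310,3.6,'c_scene.png')
C=cloud(s)
for u,v in [(241,210),(237,232),(265,133),(324,138),(262,160),(320,170),(290,178),(186,182),(300,222),(400,197),(310,300)]:
    print(u,v,px(s,u,v).round(1), C[v,u].round(1))
E
```

```text
241 210 [477.2 252.1   7.3] [477.5 252.5   5.1]
237 232 [397.5 263.5   2.6] [397.5 263.5   2.5]
265 133 [713.2 157.7 171.8] [711.5 157.2 176.3]
324 138 [758.4 -46.1   2.7] [697.7 -39.1 178.5]
262 160 [629.3 168.  138.1] [628.3 167.5 141.7]
320 170 [633.7 -32.7   2.7] [634.7 -32.8  -1.1]
290 178 [601.1  77.9   1.7] [603.2  78.3  -7.2]
186 182 [576.7 458.2   9.5] [576.7 458.2   9.5]
300 222 [437.1  37.2   9.5] [437.1  37.2   9.5]
400 197 [ 528.1 -318.3   50.6] [ 528.1 -318.3   50.6]
310 300 [197.1   2.4 551. ] [197.    2.4 549.3]
```

View pics/c_top.png

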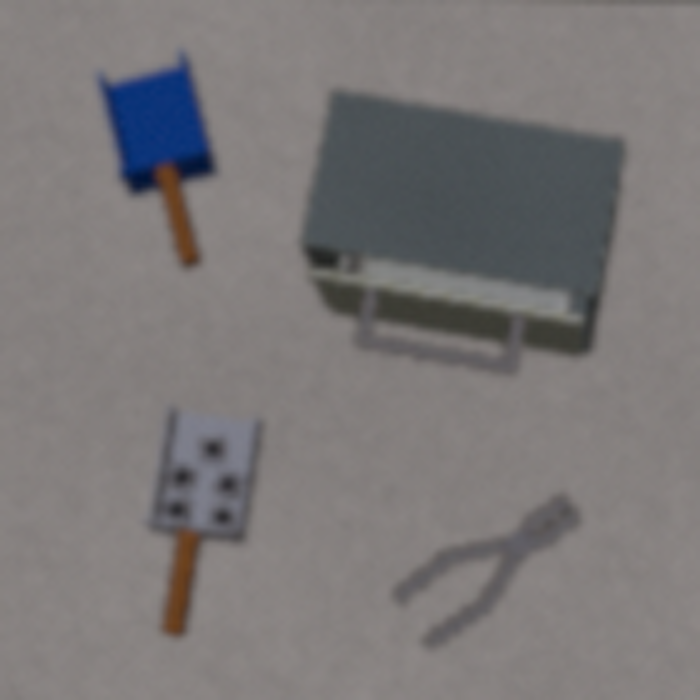

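View pics/c_scene.png

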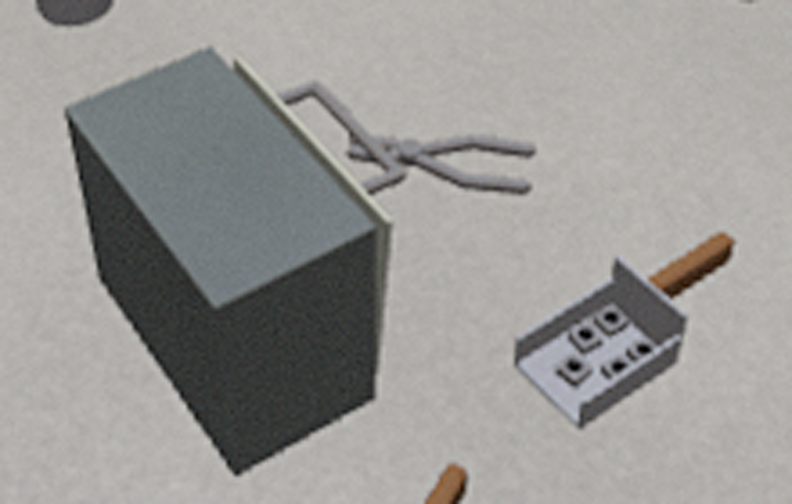

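```bash
cat > fit.py <<'E'
from h import *
from scipy.optimize import least_squares
def proj(s,P): return cv2.projectPoints(np.array(P,float),cv2.Rodrigues(s['R'])[0],s['t'],s['K'],s['dist'])[0][:,0]
T=load('top0');S=load('scene0')
def tc(x,y): return (x+.5)/5-.5+200,(y+.5)/5-.5+110
def sc(x,y): return (x+.5)/3.6-.5+230,(y+.5)/3.6-.5+170
hous=[[110,100,172],[110,-100,172],[0,100,172],[0,-100,172]]
ht=[tc(335,92),tc(623,140),tc(303,245),tc(595,297)]
hs=[sc(218,306),sc(67,110),sc(375,232),sc(210,48)]
hand=[[-41,45,135],[-41,-45,135]]
bt=[tc(365,344),tc(515,367)]; bs=[sc(400,178),sc(315,88)]
def world(p,P,tilt):
    P=np.array(P,float); c,s_=np.cos(tilt),np.sin(tilt)
    # about -y: z-> -x
    X=P[:,0]*c-P[:,2]*s_; Z=P[:,0]*s_+P[:,2]*c
    cy,sy=np.cos(p[2]),np.sin(p[2])
    return np.c_[p[0]+cy*X-sy*P[:,1],p[1]+sy*X+cy*P[:,1],Z+12]
def f(p,full=False):
    H=np.array(hous,float)-[0,0,12]
    r=[proj(T,world(p,H,0))-ht,proj(S,world(p,H,0))-hs,proj(T,world(p,hand,p[3]))-bt,proj(S,world(p,hand,p[3]))-bs]
    if full: print(*[a.round(1).tolist() for a in r],sep='\n')
    return np.concatenate([a.ravel() for a in r])
if __name__=='__main__':
    q=least_squares(f,[640,75,0.15,0.05],loss='soft_l1').x; print(q); f(q,True); print(world(q,[[-41,0,135]],q[3]),world(q,[[-41,0,135]],.7))
    # scoop
    C=cloud(T)
    m=(C[...,2]>20)&(C[...,2]<70)&(C[...,1]>200)&(C[...,1]<320)&(C[...,0]>330)&(C[...,0]<600); print(C[m].round(0))
    for n,(u,v) in dict(noseL=(172,410),noseR=(262,420),rearL=(152,528),rearR=(242,540)).items(): print(n,px(T,*tc(u,v),z=30).round(1))
    for n,(u,v) in dict(hend=(174,632),hroot=(190,533)).items(): print(n,px(T,*tc(u,v),z=52).round(1))
    for n,(u,v) in dict(hendtop=(727,236),).items(): print(n,px(S,*sc(u,v),z=50).round(1))
    for n,(u,v) in dict(rL=(685,318),rR=(616,262)).items(): print(n,px(S,*sc(u,v),z=52).round(1))
    for n,(u,v) in dict(nR=(516,362),nL=(580,425)).items(): print(n,px(S,*sc(u,v),z=1).round(1))
E
python3 fit.py
```

```text
[ 6.08137780e+02  7.61170238e+01 -1.54162129e-01  7.36535336e-02]
[[-1.5, -0.4], [-0.1, -0.0], [-1.5, 0.2], [-0.0, 0.1]]
[[-0.8, 0.5], [-1.5, -0.9], [0.8, -1.9], [-0.0, -1.1]]
[[0.3, 0.0], [-3.1, -0.0]]
[[-1.6, -2.5], [0.9, 0.9]]
[[557.91743452  83.92102052 143.61692331]] [[491.21316873  94.28653801  88.84077011]]
[[543. 281.  27.]
 [544. 279.  20.]
 [539. 281.  28.]
 [535. 280.  28.]
 [537. 219.  28.]
 [538. 217.  22.]
 [531. 284.  30.]
 [532. 280.  28.]
 [533. 219.  29.]
 [533. 215.  29.]
 [528. 284.  28.]
 [529. 281.  21.]
 [529. 218.  32.]
 [524. 283.  28.]
 [525. 218.  30.]
 [521. 284.  24.]
 [521. 218.  30.]
 [516. 282.  36.]
 [518. 218.  29.]
 [513. 282.  31.]
 [514. 221.  31.]
 [515. 219.  26.]
 [509. 286.  31.]
 [510. 283.  24.]
 [510. 221.  35.]
 [512. 219.  22.]
 [506. 286.  30.]
 [507. 283.  24.]
 [507. 221.  30.]
 [509. 219.  20.]
 [501. 285.  34.]
 [503. 282.  27.]
 [503. 221.  34.]
 [499. 286.  28.]
 [498. 220.  38.]
 [495. 285.  31.]
 [496. 283.  20.]
 [496. 221.  30.]
 [491. 285.  29.]
 [491. 223.  36.]
 [493. 221.  27.]
 [487. 288.  34.]
 [489. 286.  24.]
 [489. 224
[... 2517 characters left out ...]
269.  53.]
 [392. 264.  58.]
 [392. 262.  54.]
 [393. 259.  51.]
 [389. 273.  49.]
 [389. 269.  49.]
 [389. 265.  54.]
 [389. 261.  56.]
 [390. 260.  45.]
 [385. 272.  55.]
 [385. 268.  54.]
 [386. 266.  49.]
 [386. 262.  51.]
 [387. 260.  42.]
 [382. 272.  49.]
 [382. 268.  56.]
 [382. 266.  48.]
 [382. 261.  52.]
 [384. 261.  36.]
 [379. 272.  49.]
 [378. 268.  52.]
 [379. 266.  48.]
 [379. 262.  50.]
 [380. 261.  34.]]
noseL [540.2 276.7  30. ]
noseR [534.1 211.7  30. ]
rearL [454.2 286.6  30. ]
rearR [446.8 222.2  30. ]
hend [378.5 263.4  52. ]
hroot [448.1 255.6  52. ]
hendtop [377.6 267.8  50. ]
rL [458.1 293.2  52. ]
rR [453.5 231.5  52. ]
nR [534.4 218.1   1. ]
nL [541.3 281.1   1. ]
```

Both views agree on the layout:
- **Hinge:** about (608,76), yaw −0.154, ajar by about 0.07.
- **Scoop grip:** about (409,263,40), yaw about −0.108.
- **Sizes:** housing and scoop dimensions match what was given.

I'll move above the handle and look with the wrist camera.

```bash
python3 -m pendant '[0,0,0,-41,-39.7,-7,0, 0,0,0,-41,-39.7,-7,0, 0,0,0,-41,-39.7,-7,0, 0,0,0,-41,-39.7,-7,0, 0,0,0,-41,-39.7,-7,0, 0,0,0,-41,-39.7,-7,0, 0,0,0,-41,-39.7,-7,0, 0,0,0,-41,-39.7,-7,0, 0,0,0,-41,-39.7,-7,0, 0,0,0,-41,-39.7,-7,0, 0,0,0,-41,-39.7,-7,0, 0,0,0,-41,-39.7,-7,0, 0,0,0,-41,-39.7,-7,0, 0,0,0,-41,-39.7,-7,0]'; python3 -m pendant '[0,0,-0.18,0,0,0,0.5, 0,0,-0.18,0,0,0,0.5, 0,0,-0.18,0,0,0,0.5, 0,0,-0.18,0,0,0,0.5, 0,0,-0.18,0,0,0,0.5, 0,0,-0.18,0,0,0,0.5, 0,0,0,0,0,0,0.5]'; python3 - <<'E'
from h import *
o=readout.get_obs(); print({k:np.round(v,3).tolist() for k,v in o.items()})
s=snap('wrist','w1.png')
E
```

```text
time_s: 1.9
tool_pos: [559.0, 85.8, 302.1]
tcp_rot: [[0.323, -0.946, -0.0], [-0.946, -0.323, -0.0], [0.0, 0.0, -1.0]]
wrist_force: [0.1, -0.1, -0.3]
grip_width: 1.0
time_s: 2.78
tool_pos: [558.4, 83.9, 301.7]
tcp_rot: [[0.987, -0.163, -0.001], [-0.163, -0.987, 0.0], [-0.001, 0.0, -1.0]]
wrist_force: [0.3, 0.4, 0.5]
grip_width: 0.497
{'time_s': 2.775, 'joint_positions': [-0.03, -0.017, 1.736, 0.0, 1.423, 0.134], 'qvel': [-0.001, -0.001, -0.0, -0.001, 0.001, 0.049], 'joint_torque': [0.006, -29.786, -30.444, -0.0, 0.002, -0.243], 'tool_pos': [558.436, 83.948, 301.706], 'tcp_rot': [[0.987, -0.163, -0.001], [-0.163, -0.987, 0.0], [-0.001, 0.0, -1.0]], 'wrist_force': [0.261, 0.439, 0.45], 'ft_torque': [0.038, 0.068, -0.013], 'grip_width': 0.497}
```

View pics/w1.png

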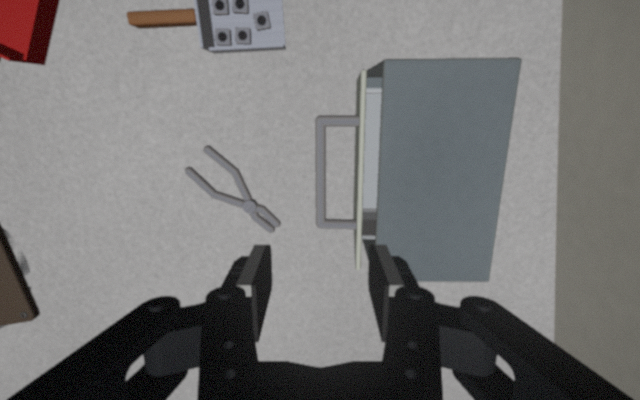

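Wrist view: the handle bar runs (320,118)–(320,224), the panel's top edge (363,70)–(358,270), and the housing top's front edge (384,58)–(374,280). The scoop is at (240,25).

```bash
python3 - <<'E'
from h import *
s=load('w1')
crop(s,290,40,540,300,2.3,'c_w1.png')
for u,v in [(320,118),(320,135),(320,150),(320,170),(320,190),(320,205),(320,224),(362,90),(361,130),(360,170),(360,220),(359,250),(386,62),(378,275),(515,62),(486,275)]:
    print((u,v),px(s,u,v,r=0).round(1), px(s,u,v,z=143.6).round(1))
C=cloud(s)
m=(C[...,2]>135)&(C[...,2]<152)&(np.arange(640)[None]<330)&(np.arange(640)[None]>300)
P=C[m]; print(len(P),np.nanmean(P,0),P.min(0),P.max(0)); A=np.polyfit(P[:,1],P[:,0],1); print(A)
m=(C[...,2]>165)&(C[...,2]<180)&(np.arange(640)[None]>368); P=C[m]; 
r=cv2.minAreaRect(P[:,:2].astype(np.float32)); print(r, cv2.boxPoints(r),P[:,2].mean())
E
```

```text
(320, 118) [567.5 136.1 147. ] [567.5 136.  143.6]
(320, 135) [565.1 121.4 149. ] [565.  120.8 143.6]
(320, 150) [562.8 107.6 146.9] [562.7 107.1 143.6]
(320, 170) [559.8  89.3 148.4] [559.6  88.3 143.6]
(320, 190) [556.6  70.  148. ] [556.4  68.9 143.6]
(320, 205) [554.2  55.3 148.3] [554.   53.9 143.6]
(320, 224) [551.   36.  148.3] [550.8  34.3 143.6]
(362, 90) [606.4 153.9 161.3] [608.5 153.9 143.6]
(361, 130) [601.3 121.  161. ] [603.1 119.1 143.6]
(360, 170) [595.8  85.9 160.9] [597.2  82.1 143.6]
(360, 220) [589.6  38.2 160.2] [590.6  32.  143.6]
(359, 250) [584.6   7.7 159.7] [5.854e+02 1.000e-01 1.436e+02]
(386, 62) [626.9 171.8 171.5] [632.1 173.5 143.6]
(378, 275) [581.1  89.3 357.1] [601.1 -31.1 143.6]
(515, 62) [728.3 154.7 170.8] [742.5 154.8 143.6]
(486, 275) [699.  -31.3 172.2] [711.3 -48.9 143.6]
1279 [560.2276524   87.85837293 147.3019614 ] [546.84928622  29.92877382 143.1960317 ] [576.01537305 138.77994321 150.89760978]
[1.56691118e-01 5.46461026e+02]
((663.63720703125, 67.68724822998047), (199.7295684814453, 111.09444427490234), 80.91785430908203) [[593.0227   -22.157387]
 [702.72437  -39.693687]
 [734.2517   157.53189 ]
 [624.55005  175.06818 ]] 171.70211840788477
```

View pics/c_w1.png

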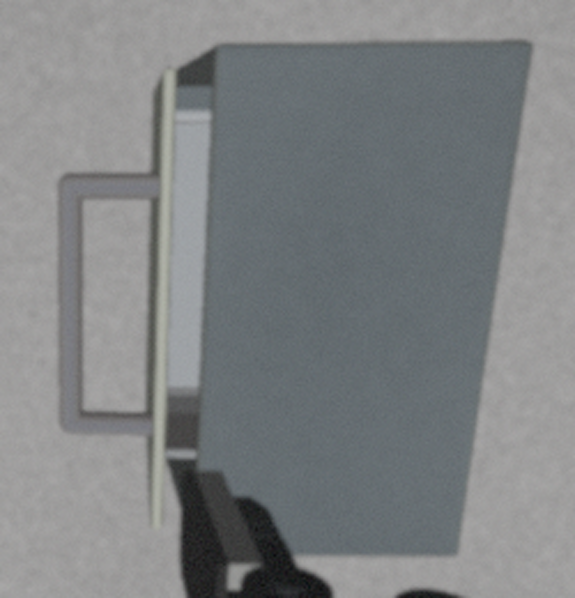

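The housing fits 199.7 × 111 mm at z 171.7, as given. That puts the hinge at (608.8,76.5), yaw −0.158 and tilt 0.069, with the bar centre at about (560,85.5,143.5). I'll descend over the bar with the jaws partly closed.

```bash
python3 -m pendant '[0,0.069,0,1.5,-1.7,0,0.75, 0,0,0,-2.6,0,38,0.75, 0,0,0,-2.6,0,38,0.75, 0,0,0,-2.6,0,38,0.75, 0,0,0,-1.9,0,27,0.75, 0,0,0,0,0,0,0.75]'; python3 - <<'E'
from h import *
o=readout.get_obs(); print({k:np.round(v,3).tolist() for k,v in o.items()})
s=snap('wrist','w2.png');crop(s,100,50,540,400,1.8,'c_w2.png')
E
```

```text
time_s: 3.58
tool_pos: [558.4, 85.4, 157.8]
tcp_rot: [[0.985, -0.163, 0.062], [-0.163, -0.987, -0.011], [0.063, 0.001, -0.998]]
wrist_force: [0.2, 0.2, -0.4]
grip_width: 0.25
{'time_s': 3.575, 'joint_positions': [-0.023, 0.052, 1.932, -0.011, 1.095, 0.146], 'qvel': [0.0, -0.035, -0.064, 0.0, 0.008, -0.01], 'joint_torque': [-0.05, -29.505, -27.511, -0.021, -0.206, 0.008], 'tool_pos': [558.381, 85.358, 157.815], 'tcp_rot': [[0.985, -0.163, 0.062], [-0.163, -0.987, -0.011], [0.063, 0.001, -0.998]], 'wrist_force': [0.223, 0.183, -0.421], 'ft_torque': [-0.003, 0.029, -0.031], 'grip_width': 0.25}
```

View pics/c_w2.png

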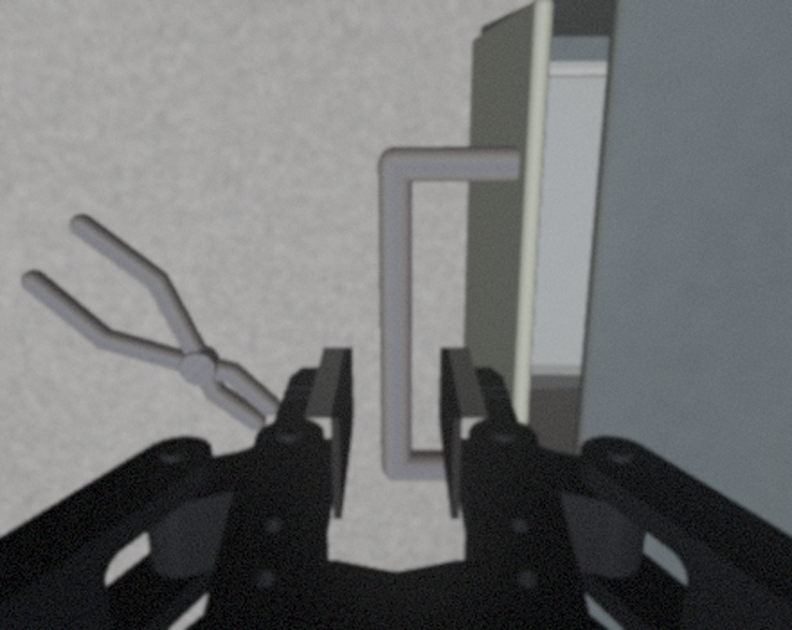

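The bar is centred between the open pads, and the panel edge is clear of the right finger. I'll go down 25 along the tool axis.

```bash
python3 -m pendant '[0,0,0,0,0,13,0.75, 0,0,0,0,0,12,0.78, 0,0,0,0,0,0,0.8]'; python3 - <<'E'
from h import *
s=snap('wrist','w3.png');crop(s,100,50,540,400,1.8,'c_w3.png')
# bin-frame twist: rotation about hinge by dth; tool at tool frame: hinge relative
th=.069
# tool x == bin x, tool y=-bin y, tool z=-bin z ; TCP bin (-41,0,123)
# motion of TCP for rotation d about -y (bin frame at start)
for d in (.04,.06):
    c,s_=np.cos(d),np.sin(d); p=np.array([-41,0,123.]); q=np.array([p[0]*c-p[2]*s_,0,p[0]*s_+p[2]*c]); e=q-p
    print(d,'tool shift start axes',e[0],-e[2])
E
```

```text
time_s: 4.0
tool_pos: [561.4, 85.0, 134.6]
tcp_rot: [[0.985, -0.162, 0.066], [-0.161, -0.987, -0.011], [0.067, 0.0, -0.998]]
wrist_force: [-0.9, -0.4, 0.1]
grip_width: 0.201
0.04 tool shift start axes -4.8858924780561 1.7379495823517175
0.06 tool shift start axes -7.301794934315055 2.6798578536271123
```

View pics/c_w3.png

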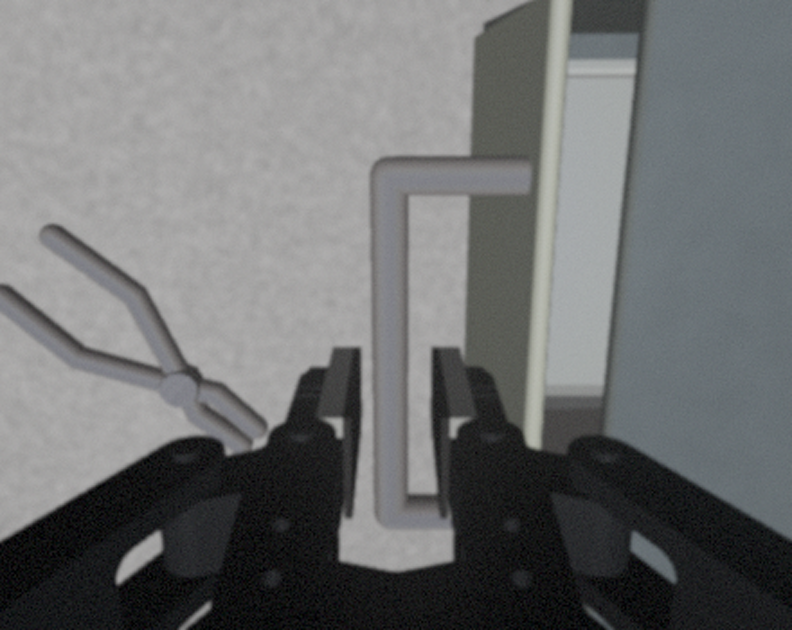

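The bar sits between the pads at pad depth. I'll start the pull along the arc and lean the tool back with it.

```bash
python3 -m pendant '[0,0,0,-3,0,0,0.8, 0,0.04,0,-4.9,0,1.7,0.8, 0,0.04,0,-4.9,0,1.7,0.8, 0,0.04,0,-4.9,0,1.7,0.8, 0,0.04,0,-4.9,0,1.7,0.8, 0,0.04,0,-4.9,0,1.7,0.8, 0,0.04,0,-4.9,0,1.7,0.8]'; python3 - <<'E'
from h import *
o=readout.get_obs();print(o['joint_positions'])
R=np.array(o['tcp_rot']);p=np.array(o['tool_pos'])
hx=np.array([.9875,-.1578,0]);h=np.array([608.8,76.5,12])
g=p-11*R[:,2]-h; X,Z=g@hx,g[2]; print('grasp pt r',np.hypot(X,Z),'want 141; tilt',np.arctan2(-X,Z)-np.arctan2(41,135),'lean',np.arccos(-R[2,2]), o['wrist_force'])
s=snap('wrist','w4.png');crop(s,100,50,540,400,1.8,'c_w4.png')
E
```

```text
time_s: 4.92
tool_pos: [532.4, 90.0, 121.4]
tcp_rot: [[0.939, -0.161, 0.303], [-0.154, -0.987, -0.049], [0.307, -0.0, -0.952]]
wrist_force: [-0.1, -0.2, 0.0]
grip_width: 0.2
[ 0.00603747 -0.09161326  2.17124274 -0.07439132  0.75587933  0.21436776]
grasp pt r 144.587483127837 want 141; tilt 0.2989893560091181 lean 0.31153511999969324 [-0.06704396 -0.24950924  0.02138315]
```

View pics/c_w4.png

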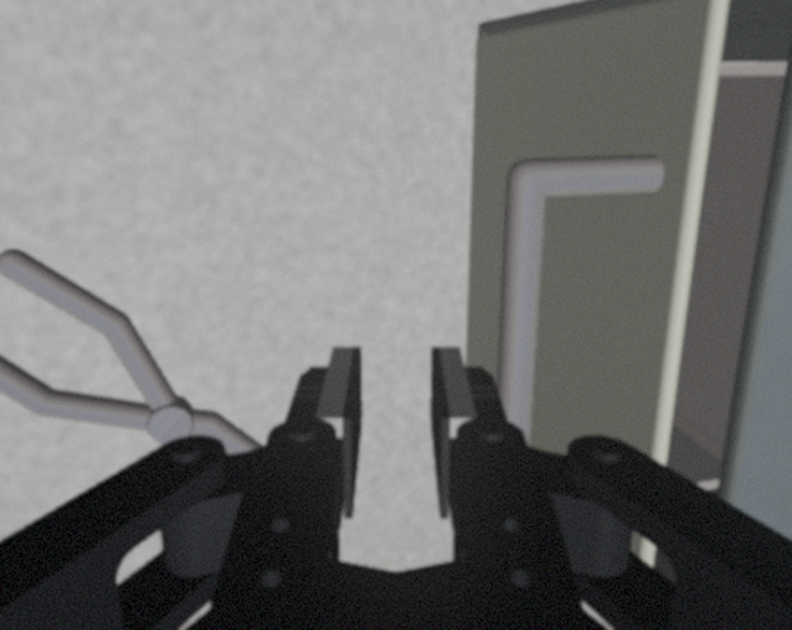

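The fingers passed over the bar: it now shows at crop (520,300), to the right of and outside the jaws, and no force was felt. I'll measure the depths of the bar and the fingertips.

```bash
python3 - <<'E'
from h import *
for f,pts in (('w3',[(390,250),(390,330),(390,450),(345,380),(450,380),(352,500),(345,352),(440,352)]),('w4',[(522,250),(520,350),(600,175),(700,150),(345,380),(450,380)])):
    s=load(f); print(f,s['K'][0,0],s['R'].T@-s['t'])
    for x,y in pts:
        u,v=x/1.8+100,y/1.8+50; print((x,y),px(s,u,v,r=0).round(1),s['depth'][int(round(v)),int(round(u))].round(0))
E
```

```text
w3 349.66751373449085 [561.88510628 156.803959   303.78792075]
(390, 250) [564.3 115.5 148.5] 161.0
(390, 330) [560.7  94.4 149.6] 166.0
(390, 450) [554.8  58.7 148.9] 176.0
(345, 380) [549.8  98.4 182.6] 133.0
(450, 380) [571.6  94.7 183.7] 133.0
(352, 500) [547.6  78.1 194.9] 127.0
(345, 352) [549.7  98.8 168.9] 146.0
(440, 352) [571.4  94.8 169.4] 147.0
w4 349.66751373449085 [492.71066045 168.24246089 282.79125588]
(522, 250) [562.5 116.7 146.8] 158.0
(520, 350) [558.4  90.5 148.4] 164.0
(600, 175) [584.  131.8 149.7] 156.0
(700, 150) [603.9 135.1 160.7] 150.0
(345, 380) [509.7 105.1 164.3] 133.0
(450, 380) [530.1 102.5 172.5] 131.0
```

```bash
python3 - <<'E'
from h import *
from fit import proj
T={'wrist0':([217.986,-638.818,204.125],np.array([[ .323,-.9464,0],[-.9464,-.323,.002],[-.002,0,-1]]),42.5),'w3':([561.4,85,134.6],np.array([[0.985, -0.162, 0.066], [-0.161, -0.987, -0.011], [0.067, 0.0, -0.998]]),8.5)}
for f,(p,R,h) in T.items():
    s=load(f)
    print(f,'cam in tool',R.T@(s['R'].T@-s['t']-p), 'cam axes in tool',(s['R']@R).round(3))
    for sx in(-1,1):
        for z in (8,-11,-33): 
            P=np.array(p)+R@np.array([sx*h,-11,z]); u=proj(s,[P])[0]; print(sx,z,u.round(0),((u-[100,50])*1.8).round(0))
    C=cloud(s); m=(s['depth']>0)&(s['depth']<250); Q=(C[m]-p)@R
    q=Q[(abs(Q[:,0])<60)&(abs(Q[:,1])<40)]; print('max tool z of finger pts',np.percentile(q[:,2],[50,90,99,100]))
E
```

```text
wrist0 cam in tool [  -0.64689597  -70.98153188 -168.27541237] cam axes in tool [[ 1.    -0.     0.001]
 [ 0.001  0.961 -0.278]
 [-0.001  0.278  0.961]]
-1 8 [241. 215.] [254. 297.]
-1 -11 [233. 228.] [239. 320.]
-1 -33 [220. 247.] [216. 354.]
1 8 [401. 215.] [542. 297.]
1 -11 [410. 228.] [558. 320.]
1 -33 [423. 247.] [581. 354.]
max tool z of finger pts [-98.65860222 -60.09135293 -42.91643319 -37.80254013]
w3 cam in tool [   0.25298297  -70.94909475 -169.60737145] cam axes in tool [[ 1.    -0.001 -0.   ]
 [ 0.     0.961 -0.278]
 [ 0.     0.278  0.961]]
-1 8 [303. 214.] [366. 295.]
-1 -11 [302. 227.] [363. 318.]
-1 -33 [299. 245.] [358. 351.]
1 8 [335. 214.] [423. 295.]
1 -11 [337. 227.] [426. 318.]
1 -33 [339. 245.] [431. 351.]
max tool z of finger pts [-89.42664497 -14.40308466  43.00597852  76.65415362]
```

```bash
python3 - <<'E'
from h import *
s=snap('scene','s4.png'); crop(s,220,100,420,300,3,'c_s4.png')
E
```

```text
(no output)
```

View pics/c_s4.png

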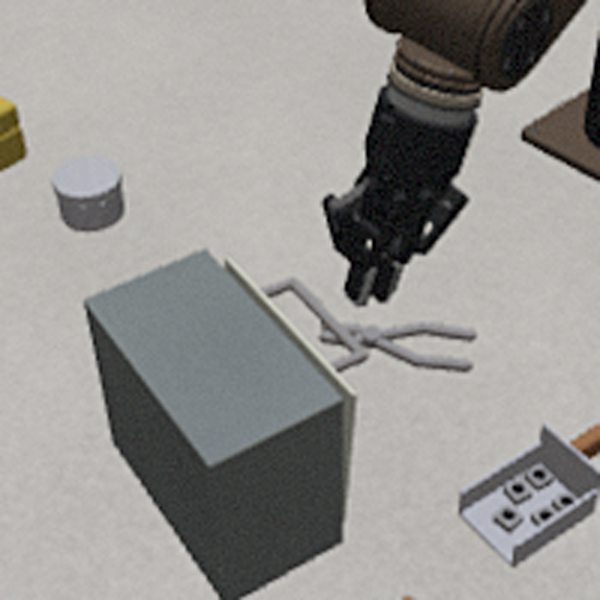

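```bash
python3 - <<'E'
from h import *
from fit import proj
s=load('s4'); o=readout.get_obs(); R=np.array(o['tcp_rot']);p=np.array(o['tool_pos'])
for z in (8,-20,-33,-45): print(z,((proj(s,[p+R@[x,0,z] for x in(-8,8)])-[220,100])*3).round(0).tolist())
for f in ('w3','w4','wrist0'):
    s=load(f); C=cloud(s); 
    if f=='w3': p=np.array([561.4,85,134.6]);R=np.array([[0.985, -0.162, 0.066], [-0.161, -0.987, -0.011], [0.067, 0.0, -0.998]])
    elif f=='w4': p=np.array(o['tool_pos']);R=np.array(o['tcp_rot'])
    else: p=np.array([217.986,-638.818,204.125]);R=np.array([[ .323,-.9464,0],[-.9464,-.323,.002],[-.002,0,-1]])
    Q=(C-p)@R; lum=s['frame'].max(2)
    m=(s['depth']>0)&(lum<90)&(abs(Q[...,0])<58)&(abs(Q[...,1])<30)&(s['depth']<160); q=Q[m]; q=q[q[:,2]>-70]
    h=np.histogram(q[:,2],np.arange(-70,20,5)); print(f,h[0].tolist()); t=q[(q[:,2]>-42)]; print(len(t), t[:,:2].min(0) if len(t) else '',t[:,:2].max(0) if len(t) else '')
E
```

```text
8 [[360.0, 332.0], [345.0, 335.0]]
-20 [[369.0, 304.0], [353.0, 307.0]]
-33 [[373.0, 291.0], [357.0, 294.0]]
-45 [[377.0, 279.0], [361.0, 281.0]]
w3 [473, 798, 450, 525, 447, 403, 368, 303, 9, 0, 10, 0, 0, 0, 0, 0, 0]
828 [-21.40448838 -29.48714733] [57.16155665 12.8473982 ]
w4 [493, 700, 460, 507, 453, 391, 352, 86, 0, 0, 1, 0, 0, 0, 0, 0, 0]
575 [-19.68560706 -29.82341066] [29.92408827  7.80761802]
wrist0 [1182, 1102, 998, 876, 756, 432, 36, 0, 0, 0, 0, 0, 0, 0, 0, 0, 0]
173 [-43.85377091 -10.55250519] [42.62581002  9.72256647]
```

The reported TCP runs about 37 mm ahead of the real fingers. Real tips lie near tool z −31 at this closure and −42 fully open, so I'll take the grasp point as TCP −50 along z. Next: rise, go back over the bar, check, then descend by the right amount.

```bash
python3 -m pendant '[0,0,0,0,0,-30,0.78, 0,-0.081,0,0,0,0,0.78, 0,-0.081,0,0,0,0,0.78, 0,-0.081,0,0,0,0,0.78, 0,0,0,18,0,3,0.78, 0,0,0,19,0,3.5,0.78, 0,0,0,0,0,0,0.78]'; python3 -m pendant '[0,0,0,0,0,15,0.78, 0,0,0,0,0,15,0.78, 0,0,0,0,0,0,0.78]';  python3 - <<'E'
from h import *
s=snap('wrist','w5.png');crop(s,100,50,540,400,1.8,'c_w5.png')
o=readout.get_obs(); p=np.array(o['tool_pos']);R=np.array(o['tcp_rot']); b=R.T@(np.array([560,85.5,143.5])-p); print('bar in tool',b)
E
```

```text
time_s: 5.9
tool_pos: [561.4, 85.0, 145.6]
tcp_rot: [[0.985, -0.162, 0.065], [-0.162, -0.987, -0.011], [0.066, -0.0, -0.998]]
wrist_force: [0.2, 0.0, 0.4]
grip_width: 0.221
time_s: 6.28
tool_pos: [560.0, 85.2, 112.6]
tcp_rot: [[0.985, -0.161, 0.06], [-0.161, -0.987, -0.01], [0.061, 0.001, -0.998]]
wrist_force: [0.7, -0.7, 0.4]
grip_width: 0.22
bar in tool [  0.92138278  -0.1514744  -29.67925685]
```

View pics/c_w5.png

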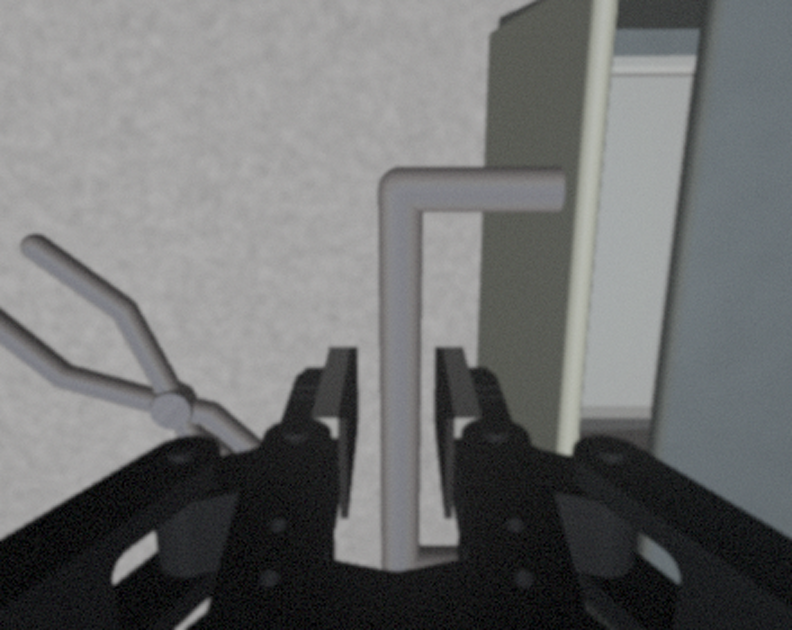

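The bar is centred with the tips at its top. Another 20 mm down.

```bash
python3 -m pendant '[0,0,0,0.5,0,10,0.78, 0,0,0,0.5,0,10,0.8, 0,0,0,0,0,0,0.8]';  python3 - <<'E'
from h import *
s=snap('wrist','w6.png');crop(s,100,50,540,400,1.8,'c_w6.png')
o=readout.get_obs(); p=np.array(o['tool_pos']);R=np.array(o['tcp_rot']); b=R.T@(np.array([560,85.5,143.5])-p); print('bar in tool',b)
E
```

```text
time_s: 6.7
tool_pos: [563.6, 84.7, 94.0]
tcp_rot: [[0.985, -0.161, 0.063], [-0.161, -0.987, -0.011], [0.063, 0.0, -0.998]]
wrist_force: [0.2, 0.0, -0.9]
grip_width: 0.2
bar in tool [ -0.97722671  -0.14615024 -48.97038307]
```

View pics/c_w6.png

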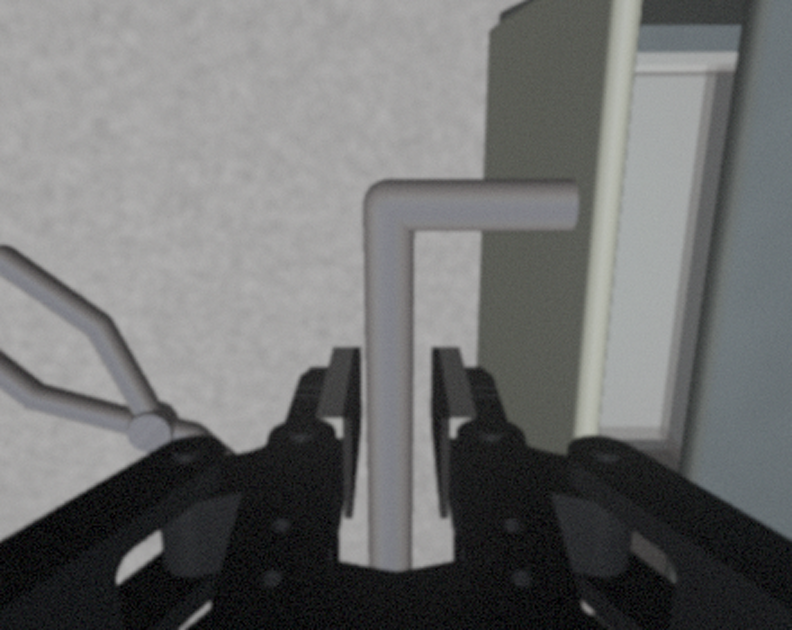

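The bar is now scaled larger than the tip gap, so it really is between the pads. Pulling along the arc again.

```bash
cat > st.py <<'E'
from h import *
def st(go=50):
    o=readout.get_obs()
    R=np.array(o['tcp_rot']);p=np.array(o['tool_pos'])
    hx=np.array([.9875,-.1578,0]);h=np.array([608.8,76.5,12])
    g=p-go*R[:,2]-h; X,Z=g@hx,g[2]; print('t',o['time_s'],'r %.1f (141)'%np.hypot(X,Z),'tilt %.3f'%(np.arctan2(-X,Z)-np.arctan2(41,135)),'lean %.3f'%np.arccos(-R[2,2]), 'F',np.round(o['wrist_force'],1),'q',np.round(o['joint_positions'],2))
if __name__=='__main__': st()
E
python3 -m pendant '[0,0,0,-3.5,0,0,0.8, 0,0.04,0,-3.4,0,1.6,0.8, 0,0.04,0,-3.4,0,1.6,0.8]';python3 st.py; python3 -m pendant '[0,0.04,0,-3.4,0,1.6,0.8, 0,0.04,0,-3.4,0,1.6,0.8, 0,0.04,0,-3.4,0,1.6,0.8, 0,0.04,0,-3.4,0,1.6,0.8]'; python3 st.py;  python3 - <<'E'
from h import *
s=snap('wrist','w7.png');crop(s,100,50,540,400,1.8,'c_w7.png')
E
```

```text
time_s: 7.12
tool_pos: [556.5, 86.0, 92.5]
tcp_rot: [[0.975, -0.161, 0.15], [-0.159, -0.987, -0.024], [0.152, -0.0, -0.988]]
wrist_force: [4.3, -1.6, -2.6]
grip_width: 0.202
t 7.125 r 143.4 (141) tilt 0.142 lean 0.153 F [ 4.3 -1.6 -2.6] q [-0.02  0.08  2.04 -0.03  0.87  0.16]
time_s: 7.62
tool_pos: [544.7, 88.0, 83.9]
tcp_rot: [[0.939, -0.161, 0.304], [-0.154, -0.987, -0.049], [0.308, -0.001, -0.951]]
wrist_force: [5.2, -1.4, -1.6]
grip_width: 0.201
t 7.625 r 144.1 (141) tilt 0.298 lean 0.313 F [ 5.2 -1.4 -1.6] q [ 0.   -0.01  2.17 -0.08  0.67  0.22]
```

View pics/c_w7.png

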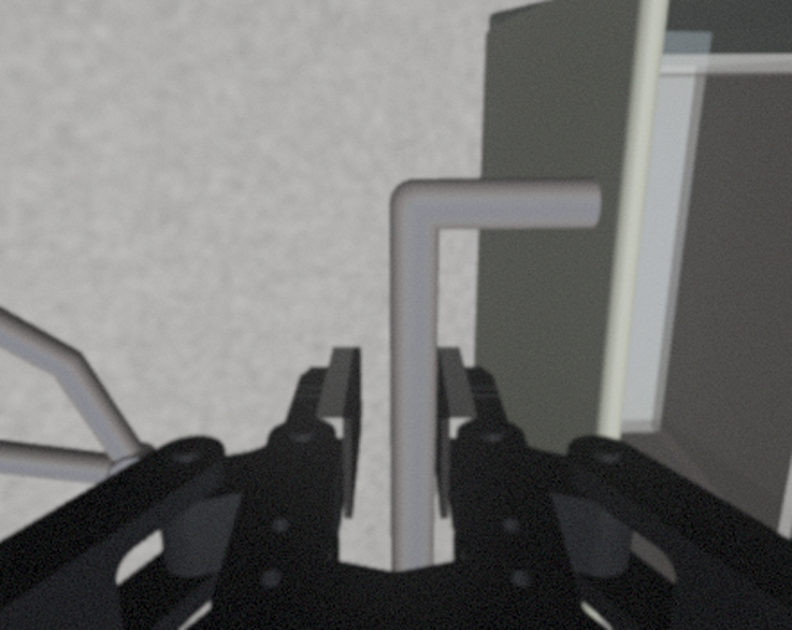

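Pull works: a steady 4–5 N, with the bar against the front-side pad. Joint 5 is heading for its limit, so I'll lean a bit less per step and work out the rows.

```bash
python3 - <<'E'
import numpy as np
r=144;a0=np.arctan2(41,135)
def tcp(t,L):
    G=np.array([-r*np.sin(a0+t),r*np.cos(a0+t)]); z=np.array([np.sin(L),-np.cos(L)]); return G+50*z
t,L=.298,.313
for i in range(14):
    t2,L2=t+.04,L+.026; d=tcp(t2,L2)-tcp(t,L); Lm=L
    x=np.array([np.cos(Lm),np.sin(Lm)]);z=np.array([np.sin(Lm),-np.cos(Lm)]); print('%.3f %.3f'%(t2,L2),(d@x).round(1),(d@z).round(1)); t,L=t2,L2
E
```

```text
0.338 0.339 -4.2 1.7
0.378 0.365 -4.2 1.8
0.418 0.391 -4.2 1.8
0.458 0.417 -4.1 1.9
0.498 0.443 -4.1 2.0
0.538 0.469 -4.1 2.1
0.578 0.495 -4.0 2.1
0.618 0.521 -4.0 2.2
0.658 0.547 -4.0 2.3
0.698 0.573 -3.9 2.4
0.738 0.599 -3.9 2.4
0.778 0.625 -3.9 2.5
0.818 0.651 -3.8 2.6
0.858 0.677 -3.8 2.7
```

```bash
python3 -m pendant '[0,0.026,0,-4.2,0,1.7,0.8, 0,0.026,0,-4.2,0,1.8,0.8, 0,0.026,0,-4.2,0,1.8,0.8, 0,0.026,0,-4.1,0,1.9,0.8, 0,0.026,0,-4.1,0,2,0.8]'; python3 st.py; python3 -m pendant '[0,0.026,0,-4.1,0,2.1,0.8,0,0.026,0,-4,0,2.1,0.8]';python3 st.py
```

```text
time_s: 8.3
tool_pos: [526.6, 90.9, 66.5]
tcp_rot: [[0.894, -0.161, 0.419], [-0.146, -0.987, -0.068], [0.424, -0.0, -0.906]]
wrist_force: [3.1, -1.1, 1.2]
grip_width: 0.193
t 8.3 r 144.6 (141) tilt 0.514 lean 0.438 F [ 3.1 -1.1  1.2] q [ 0.02 -0.06  2.29 -0.17  0.49  0.31]
time_s: 8.55
tool_pos: [521.1, 91.8, 59.1]
tcp_rot: [[0.871, -0.161, 0.464], [-0.142, -0.987, -0.076], [0.47, -0.0, -0.882]]
wrist_force: [3.7, -1.5, 0.2]
grip_width: 0.205
t 8.55 r 144.8 (141) tilt 0.595 lean 0.490 F [ 3.7 -1.5  0.2] q [ 0.03 -0.08  2.33 -0.23  0.41  0.38]
```

```bash
python3 -m pendant '[0,0.02,0,-2.6,0,1.2,0.8,0,0,0,0,0,0,0.8]';python3 st.py;python3 -m pendant '[0,0.02,0,-2.6,0,1.2,0.8,0,0,0,0,0,0,0.8]';python3 st.py
```

```text
time_s: 8.8
tool_pos: [518.4, 92.2, 55.9]
tcp_rot: [[0.863, -0.161, 0.478], [-0.141, -0.987, -0.078], [0.485, 0.0, -0.875]]
wrist_force: [0.9, -0.0, -0.5]
grip_width: 0.203
t 8.8 r 145.3 (141) tilt 0.629 lean 0.506 F [ 0.9 -0.  -0.5] q [ 0.03 -0.08  2.35 -0.25  0.39  0.41]
time_s: 9.05
tool_pos: [517.4, 92.3, 54.0]
tcp_rot: [[0.853, -0.161, 0.497], [-0.139, -0.987, -0.081], [0.503, 0.0, -0.864]]
wrist_force: [2.3, 0.0, 0.1]
grip_width: 0.2
t 9.05 r 145.5 (141) tilt 0.650 lean 0.527 F [2.3 0.  0.1] q [ 0.04 -0.08  2.36 -0.29  0.36  0.44]
```

```bash
python3 -m pendant '[0,0.015,0,-3,0,1.2,0.8,0,0,0,0,0,0,0.8]';python3 st.py;python3 -m pendant '[0,0.015,0,-3,0,1.2,0.8,0,0,0,0,0,0,0.8]';python3 st.py
python3 - <<'E'
from h import *
s=snap('wrist','w8.png');crop(s,100,50,540,400,1.8,'c_w8.png')
E
```

```text
time_s: 9.3
tool_pos: [515.7, 92.6, 51.7]
tcp_rot: [[0.845, -0.161, 0.51], [-0.138, -0.987, -0.083], [0.517, 0.0, -0.856]]
wrist_force: [3.4, -0.4, -0.5]
grip_width: 0.202
t 9.3 r 145.9 (141) tilt 0.675 lean 0.543 F [ 3.4 -0.4 -0.5] q [ 0.04 -0.08  2.38 -0.32  0.33  0.48]
time_s: 9.55
tool_pos: [513.8, 92.9, 49.2]
tcp_rot: [[0.838, -0.161, 0.522], [-0.137, -0.987, -0.085], [0.529, 0.0, -0.849]]
wrist_force: [3.1, -0.3, 0.4]
grip_width: 0.198
t 9.55 r 146.4 (141) tilt 0.701 lean 0.557 F [ 3.1 -0.3  0.4] q [ 0.04 -0.09  2.39 -0.36  0.31  0.52]
```

View pics/c_w8.png

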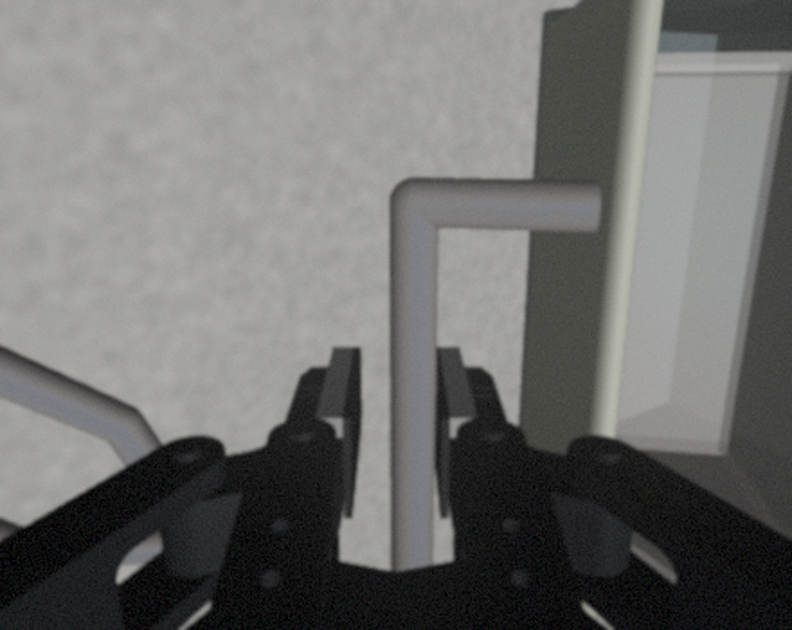

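```bash
python3 -m pendant '[0,0.012,0,-3,0,1.8,0.8,0,0,0,0,0,0,0.8]';python3 st.py;python3 -m pendant '[0,0.012,0,-3,0,1.8,0.8,0,0,0,0,0,0,0.8]';python3 st.py;python3 -m pendant '[0,0.012,0,-2.5,0,1.6,0.8,0,0,0,0,0,0,0.8]';python3 st.py
```

```text
time_s: 9.85
tool_pos: [514.2, 93.2, 48.0]
tcp_rot: [[0.829, -0.161, 0.536], [-0.136, -0.987, -0.087], [0.543, -0.001, -0.84]]
wrist_force: [4.6, -1.6, 3.4]
grip_width: 0.201
t 9.85 r 145.8 (141) tilt 0.712 lean 0.574 F [ 4.6 -1.6  3.4] q [ 0.04 -0.09  2.4  -0.4   0.29  0.56]
time_s: 10.1
tool_pos: [515.4, 93.6, 47.5]
tcp_rot: [[0.819, -0.16, 0.551], [-0.134, -0.987, -0.088], [0.558, -0.002, -0.83]]
wrist_force: [4.9, -2.3, 8.3]
grip_width: 0.204
t 10.1 r 145.0 (141) tilt 0.716 lean 0.592 F [ 4.9 -2.3  8.3] q [ 0.05 -0.08  2.4  -0.45  0.27  0.61]
time_s: 10.35
tool_pos: [516.6, 94.0, 47.1]
tcp_rot: [[0.809, -0.159, 0.565], [-0.133, -0.987, -0.088], [0.572, -0.004, -0.82]]
wrist_force: [6.5, -2.9, 10.8]
grip_width: 0.198
t 10.35 r 144.1 (141) tilt 0.719 lean 0.609 F [ 6.5 -2.9 10.8] q [ 0.05 -0.08  2.41 -0.5   0.24  0.66]
```

The force rose to about 12.6 N, directed along the pull's tangent, while the tilt stalls near 0.715. That looks like the stop. One more push without lean, to confirm.

```bash
python3 -m pendant '[0,0,0,-3.7,0,1.6,0.8,0,0,0,0,0,0,0.8]';python3 st.py
python3 - <<'E'
from h import *
s=snap('scene','s9.png'); crop(s,220,100,460,300,3,'c_s9.png')
s=snap('wrist','w9.png')
E
```

```text
time_s: 10.6
tool_pos: [517.3, 94.4, 46.6]
tcp_rot: [[0.806, -0.159, 0.569], [-0.133, -0.987, -0.088], [0.576, -0.005, -0.817]]
wrist_force: [8.5, -3.6, 16.8]
grip_width: 0.202
t 10.6 r 143.4 (141) tilt 0.722 lean 0.614 F [ 8.5 -3.6 16.8] q [ 0.05 -0.08  2.41 -0.52  0.24  0.68]
```

View pics/c_s9.png

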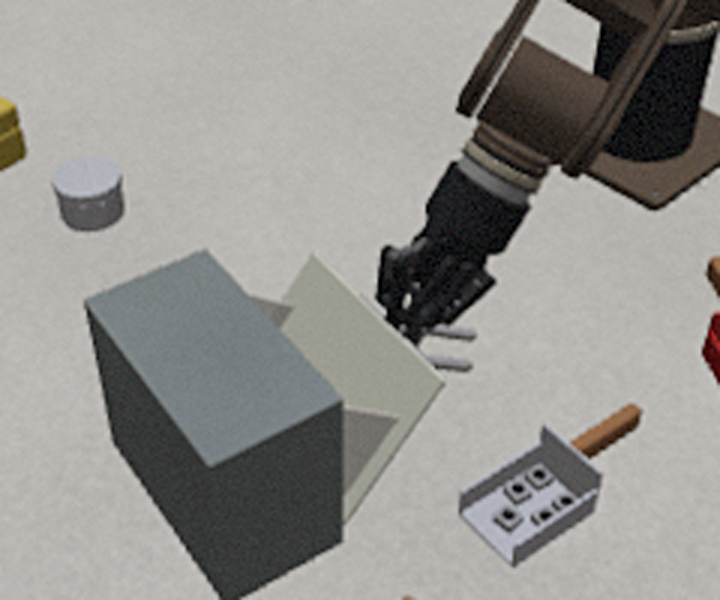

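View pics/w9.png

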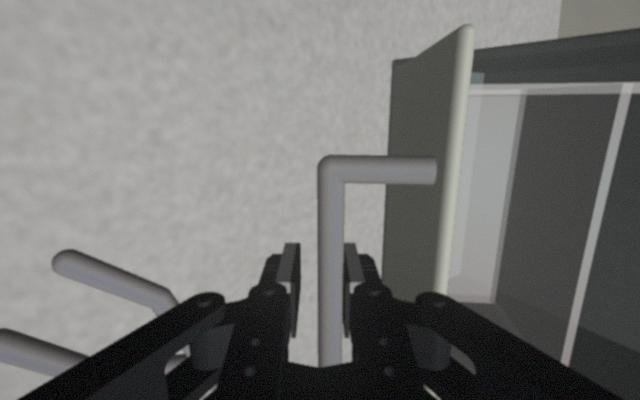

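The force is now 19 N with no further motion, so the bin is at its stop (tilt about 0.72). I'll unload gently and withdraw along the fingers.

```bash
python3 -m pendant '[0,0,0,3.5,0,-1.5,0.8,0,0,0,0,0,0,0.8]';python3 st.py; python3 -m pendant '[0,0,0,-0.5,0,-8,0.8,0,0,0,-0.7,0,-12,0.8,0,0,0,-1.2,0,-20,0.8,0,0,0,-1.5,0,-25,0.8]';python3 st.py; python3 - <<'E'
from h import *
s=snap('wrist','w10.png')
E
```

```text
time_s: 10.95
tool_pos: [516.9, 94.3, 46.9]
tcp_rot: [[0.809, -0.159, 0.566], [-0.133, -0.987, -0.087], [0.572, -0.005, -0.82]]
wrist_force: [11.1, -1.6, 5.9]
grip_width: 0.203
t 10.95 r 143.8 (141) tilt 0.720 lean 0.609 F [11.1 -1.6  5.9] q [ 0.05 -0.08  2.41 -0.5   0.24  0.66]
time_s: 11.45
tool_pos: [468.5, 99.8, 90.7]
tcp_rot: [[0.821, -0.162, 0.548], [-0.135, -0.987, -0.091], [0.555, 0.001, -0.832]]
wrist_force: [-0.6, 1.2, -0.4]
grip_width: 0.2
t 11.45 r 208.2 (141) tilt 0.660 lean 0.588 F [-0.6  1.2 -0.4] q [ 0.07 -0.31  2.48 -0.33  0.41  0.51]
```

View pics/w10.png

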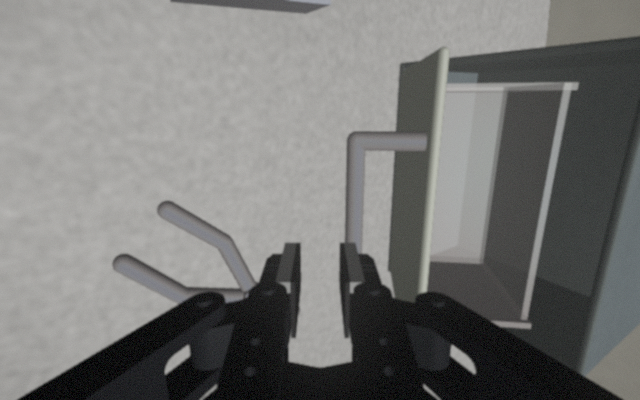

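Released, with the bar still at the open position. I'll check the tilt from depth. I'll also fit simple arm kinematics from the logged poses, to see which leaning grasps of the scoop are reachable.

```bash
cat > arm.py <<'E'
import numpy as np
from scipy.optimize import least_squares
from scipy.spatial.transform import Rotation as Ro
Q=np.array([[-1.392,.286,1.577,0,1.279,-.15],[-.03,-.017,1.736,0,1.423,.134],[-.023,.052,1.932,-.011,1.095,.146],[.00603747,-.09161326,2.17124274,-.07439132,.75587933,.21436776],
[-.02,.08,2.04,-.03,.87,.16],[0,-.01,2.17,-.08,.67,.22],[.02,-.06,2.29,-.17,.49,.31],[.03,-.08,2.33,-.23,.41,.38],[.05,-.08,2.41,-.5,.24,.66],[.07,-.31,2.48,-.33,.41,.51]])
P=np.array([[218,-638.8,204.1],[558.4,83.9,301.7],[558.4,85.4,157.8],[532.4,90,121.4],[556.5,86,92.5],[544.7,88,83.9],[526.6,90.9,66.5],[521.1,91.8,59.1],[516.6,94,47.1],[468.5,99.8,90.7]])
def fk(q,a):
    r0,d,h,L1,e,L2,l=a
    R=Ro.from_rotvec([0,0,q[0]]); p=R.apply([r0,d,h])
    R=R*Ro.from_rotvec([0,q[1],0]); p=p+R.apply([0,0,L1])
    R=R*Ro.from_rotvec([0,q[2],0]); p=p+R.apply([e,0,L2])
    R=R*Ro.from_rotvec([0,0,q[3]])*Ro.from_rotvec([0,q[4],0])*Ro.from_rotvec([0,0,q[5]]); p=p+R.apply([0,0,l])
    return p,R.as_matrix()
def res(a): return np.concatenate([fk(q,a)[0]-p for q,p in zip(Q,P)])
A=least_squares(res,[0,100,300,450,0,400,250]).x
lo=np.array([-2.77,-.9,.21,-1.53,.24,-2.84]);hi=np.array([2.77,2.22,2.48,4.67,2.81,2.84])
def ik(p,R,q0):
    f=lambda q:np.r_[(fk(q,A)[0]-p)/1000,(fk(q,A)[1]-R).ravel()*.3]
    s=least_squares(f,np.clip(q0,lo+1e-3,hi-1e-3),bounds=(lo,hi)); q=s.x
    return q,np.linalg.norm(fk(q,A)[0]-p),np.linalg.norm(Ro.from_matrix(fk(q,A)[1].T@R).as_rotvec())
def tool(yaw,lean):  # x_tool along +/-? here: heading yaw of fingers when leaning; columns x,y,z with jaws across (tool x = left)
    f=np.array([np.cos(yaw),np.sin(yaw),0]);l=np.array([-np.sin(yaw),np.cos(yaw),0]);u=np.array([0,0,1.])
    z=f*np.sin(lean)-u*np.cos(lean)
    return f,l,z
if __name__=='__main__':
    print(A.round(1),res(A).reshape(-1,3).round(1))
    print(fk(Q[1],A)[1].round(2),fk(Q[8],A)[1].round(2))
E
python3 arm.py; python3 - <<'E'
from h import *
h=np.array([608.8,76.5,12]);hx=np.array([.9875,-.1578,0]);hy=np.array([.1578,.9875,0])
for f,us in (('w9',(330,)),('w10',(356,))):
    s=load(f)
    for u in us:
        for v in (175,190,205,220,235):
            p=px(s,u,v)
            ray=p+s['R'].T@s['t']; ray/=np.linalg.norm(ray)
            c=p+5*ray-h; print(f,v,p.round(1),'r',np.hypot(c@hx,c[2]).round(1),'tilt',(np.arctan2(-(c@hx),c[2])-np.arctan2(41,135)).round(3))
E
```

```text
[1.000e-01 1.012e+02 2.330e+02 4.447e+02 1.890e+01 5.720e+02 2.729e+02] [[ 0.4 -0.3 -0.2]
 [-0.3  0.6 -0.1]
 [ 0.3  0.3 -0. ]
 [-0.7  0.5 -0.5]
 [ 0.2 -2.1 -0.6]
 [-0.  -0.3  0.9]
 [-1.5 -0.9 -2.4]
 [ 2.3  0.4  3.5]
 [-1.2  2.  -2. ]
 [ 0.5 -0.8  1.5]]
[[-0.99  0.16 -0.  ]
 [ 0.16  0.99  0.  ]
 [ 0.   -0.   -1.  ]] [[-0.81  0.16  0.57]
 [ 0.13  0.99 -0.09]
 [-0.57  0.   -0.82]]
w9 175 [496.9 143.8  92.6] r 140.9 tilt 0.7
w9 190 [496.4 138.4  92.2] r 140.4 tilt 0.701
w9 205 [495.7 133.   92.1] r 140.3 tilt 0.701
w9 220 [494.6 127.7  92.4] r 140.7 tilt 0.7
w9 235 [493.9 122.   92.2] r 140.5 tilt 0.7
w10 175 [494.8 127.8  93. ] r 140.6 tilt 0.694
w10 190 [494.2 119.5  92.6] r 139.9 tilt 0.694
w10 205 [493.  111.2  92.7] r 139.8 tilt 0.693
w10 220 [491.6 102.9  93.2] r 140.3 tilt 0.69
w10 235 [490.5  94.1  93.1] r 140.0 tilt 0.689
```

The arm model fits to about 2 mm. Depth puts the bin tilt at 0.70 under the pull and 0.69 after release. Next, reachability of the grasp and pour for various leans.

```bash
cat > plan.py <<'E'
from arm import *
def pose(G,yaw,tilt,L,sgn,go=50):
    "scoop grip at G, heading yaw, nose-down tilt; grasp lean L; returns reported TCP pose"
    f,l,_=tool(yaw,0); lean=L-tilt; z=f*np.sin(lean)+np.array([0,0,-1])*np.cos(lean); x=sgn*l; y=np.cross(z,x)
    return np.array(G)+go*z, np.c_[x,y,z]
def iks(p,R):
    Rk=R@np.diag([-1,-1,1.]); best=None
    for j4 in (-1.2,0,1.2,3):
        for j6 in (-1.6,0,1.6):
            for j5 in (.4,1.4):
              q=ik(p,Rk,[np.arctan2(p[1],p[0])-.2,0,1.8,j4,j5,j6]); 
              k=q[1]/10+q[2]*10
              if best is None or k<best[0]: best=(k,q)
    return best[1]
if __name__=='__main__':
    for L in (0,.3,.5,.6,.7):
        for sgn in (1,-1):
            q,e,r=iks(*pose([409.5,263.3,40],-.108,0,L,sgn)); print('grasp',L,sgn,q.round(2),'err %.1f %.3f'%(e,r))
    h=np.array([608.8,76.5]);
    for yaw in (-.158,.3,-.6):
        f=np.array([np.cos(yaw),np.sin(yaw)]); n2=h+np.array([.9875,-.1578])*-45
        for L in (.3,.5,.7):
            for T,nz in ((0,145),(.5,135),(1.1,125)):
                G=np.r_[n2-f*(133*np.cos(T)-37*np.sin(T)), nz+133*np.sin(T)+37*np.cos(T)]
                for sgn in (1,-1):
                    q,e,r=iks(*pose(G,yaw,T,L,sgn)); print('pour yaw',yaw,L,T,sgn,q.round(2),'err %.1f %.3f'%(e,r))
E
python3 plan.py
```

```text
grasp 0 1 [ 0.36  0.17  2.16 -0.    0.81 -1.1 ] err 0.0 0.000
grasp 0 -1 [0.36 0.17 2.16 0.   0.81 2.04] err 0.0 0.000
grasp 0.3 1 [ 0.43  0.09  2.28 -0.3   0.53 -0.79] err 0.0 0.000
grasp 0.3 -1 [ 0.43  0.09  2.28 -0.3   0.53  2.36] err 0.0 0.000
grasp 0.5 1 [ 0.49  0.07  2.35 -0.76  0.4  -0.32] err 0.0 0.000
grasp 0.5 -1 [ 0.49  0.07  2.35 -0.76  0.4   2.82] err 0.0 0.000
grasp 0.6 1 [ 0.51  0.07  2.37 -1.09  0.38  0.02] err 0.0 0.000
grasp 0.6 -1 [ 0.53  0.11  2.39 -1.34  0.37 -2.84] err 14.6 0.046
grasp 0.7 1 [ 0.54  0.09  2.4  -1.42  0.41  0.37] err 0.0 0.000
grasp 0.7 -1 [ 0.54  0.09  2.4  -1.42  0.41 -2.78] err 0.0 0.000
pour yaw -0.158 0.3 0 1 [ 0.04 -0.31  2.33 -0.08  0.84 -1.33] err 0.0 0.000
pour yaw -0.158 0.3 0 -1 [ 0.04 -0.31  2.33 -0.08  0.84  1.81] err 0.0 0.000
pour yaw -0.158 0.3 0.5 1 [-0.02 -0.04  1.98  0.03  1.39 -1.44] err 0.0 0.000
pour yaw -0.158 0.3 0.5 -1 [-0.02 -0.04  1.98  0.03  1.39  1.7 ] err 0.0 0.000
pour yaw -0.158 0.3 1.1 1 [-0.06  0.38  1.57  0.08  1.99 -1.47] err 0.0 0.000
pour yaw -0.158 0.3 1.1 -1 [-0.06  0.38  1.57  0.08  1.99  1.67] err 0.0 0.0
[... 2951 characters left out ...]
 err 0.0 0.000
pour yaw -0.6 0.5 0.5 -1 [ 0.08 -0.08  2.02 -0.    1.21  2.25] err 0.0 0.000
pour yaw -0.6 0.5 1.1 1 [-0.11  0.25  1.68  0.27  1.75 -1.11] err 0.0 0.000
pour yaw -0.6 0.5 1.1 -1 [-0.11  0.25  1.68  0.27  1.75  2.03] err 0.0 0.000
pour yaw -0.6 0.7 0 1 [ 0.37 -0.17  2.3  -0.86  0.78 -0.04] err 0.0 0.000
pour yaw -0.6 0.7 0 -1 [ 0.28 -0.25  2.31 -0.69  0.75  2.84] err 24.5 0.085
pour yaw -0.6 0.7 0.5 1 [ 0.14 -0.14  2.08 -0.15  1.06 -0.77] err 0.0 0.000
pour yaw -0.6 0.7 0.5 -1 [ 0.14 -0.14  2.08 -0.15  1.06  2.38] err 0.0 0.000
pour yaw -0.6 0.7 1.1 1 [-0.08  0.17  1.74  0.19  1.59 -1.09] err 0.0 0.000
pour yaw -0.6 0.7 1.1 -1 [-0.08  0.17  1.74  0.19  1.59  2.06] err 0.0 0.000
```

Lean 0.5 with tool x to the left works for the grasp and for the whole pour. I'll work out the transit.

```bash
python3 - <<'E'
from plan import *
from cell import readout
o=readout.get_obs(); p=np.array(o['tool_pos']);R=np.array(o['tcp_rot'])
f,l,z0=tool(-.158,0)
Ra=np.c_[f,-l,[0,0,-1]]
pa=np.array([468,100,200.]); print('A',iks(pa,Ra)); d=pa-p; print('tool shift',(R.T@d).round(1),'rot',Ro.from_matrix(R.T@Ra).as_rotvec().round(3))
G=np.array([417.5,262.4,40])
for back in (50,-20,-40):
    pb,Rb=pose(G,-.108,0,.5,1,go=back); print('B',back,pb.round(1),iks(pb,Rb))
_,R0=pose(G,-.108,0,0,1)
print('Ra->upright scoop',Ro.from_matrix(Ra.T@R0).as_rotvec().round(3))
for x in ((430,262,200),(440,262,140),(400,262,200)): print(x,iks(np.array(x,float),R0))
E
```

```text
A (array([-2.61809204e-03, -1.55270024e-01,  2.04900316e+00, -2.73311736e-16,
        1.24785952e+00,  1.55381908e-01]), np.float64(8.183280925145464e-13), np.float64(2.4620880415513874e-15))
tool shift [ 59.1   0.5 -89.1] rot [ 0.001 -0.592 -0.004]
B 50 [441.3 259.8  -3.9] (array([ 0.47506711,  0.08262303,  2.3337361 , -0.75129682,  0.39706481,
       -0.33504725]), np.float64(9.069375940730908e-13), np.float64(8.498289471794955e-16))
B -20 [408.  263.4  57.6] (array([ 0.52410045, -0.11384295,  2.37258437, -0.5799686 ,  0.54323445,
       -0.48847312]), np.float64(6.28758367553926e-11), np.float64(1.4613794573461283e-13))
B -40 [398.4 264.5  75.1] (array([ 0.53930792, -0.16757664,  2.37867197, -0.54651595,  0.58991847,
       -0.5170001 ]), np.float64(3.237360162656228e-09), np.float64(4.7906121613676935e-12))
Ra->upright scoop [-0.    -0.    -1.621]
(430, 262, 200) (array([ 3.44822152e-01, -9.45749187e-02,  1.99458440e+00,  5.83503378e-16,
        1.24158318e+00, -1.11797418e+00]), np.float64(1.1425385788607957e-12), np.float64(1.3499553338841223e-15))
(440, 262, 140) (array([ 3.38092928e-01, -1.23007492e-02,  2.03102947e+00,  3.36313913e-16,
        1.12286393e+00, -1.12470340e+00]), np.float64(7.054082769849888e-13), np.float64(4.746482365836326e-16))
(400, 262, 200) (array([ 3.66574712e-01, -1.56252380e-01,  2.04985917e+00, -8.24893769e-16,
        1.24798587e+00, -1.09622161e+00]), np.float64(4.575806951265374e-12), np.float64(5.240032744425201e-15))
```

```bash
python3 -m pendant '[0,-0.148,0,15,0,-22.5,0.8, 0,-0.148,0,11.5,0,-24.4,0.8, 0,-0.148,0,7.8,0,-25.8,0.8, 0,-0.148,0,4,0,-26.7,0.6, 0,0,-0.18,0,0,0,0.4, 0,0,-0.18,0,0,0,0.4, 0,0,-0.18,0,0,0,0.4, 0,0,-0.18,0,0,0,0.4, 0,0,-0.18,0,0,0,0.4, 0,0,-0.18,0,0,0,0.4, 0,0,-0.18,0,0,0,0.4, 0,0,-0.18,0,0,0,0.4, 0,0,-0.18,0,0,0,0.4,0,0,0,52,-18,0,0.4,0,0,0,52,-18,0,0.4,0,0,0,52,-18,0,0.4,0,0,0,0,0,0,0.4]'; python3 - <<'E'
from h import *
s=snap('wrist','w11.png')
E
```

```text
time_s: 13.62
tool_pos: [431.8, 263.7, 198.2]
tcp_rot: [[0.107, 0.994, -0.002], [0.994, -0.107, -0.001], [-0.001, -0.002, -1.0]]
wrist_force: [-0.1, -0.5, -0.2]
grip_width: 0.603
```

View pics/w11.png

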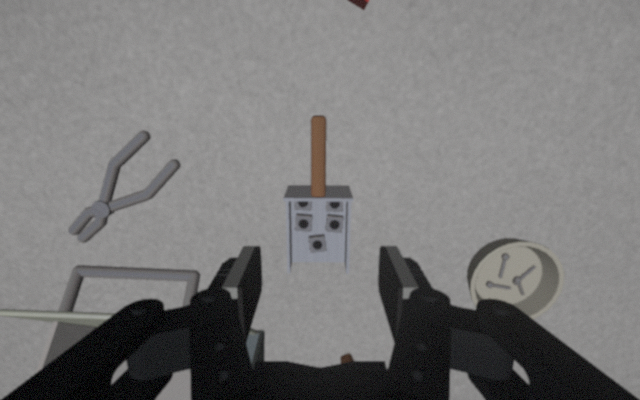

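The grey scoop with all five nuts is centred: handle (318,117)–(318,195), rear wall (285–352,192). The blue and red look-alikes are elsewhere.

```bash
python3 - <<'E'
from h import *
s=load('w11')
for u,v in [(318,122),(318,140),(318,160),(318,180),(312,150),(324,150),(287,190),(350,190),(318,189)]: print((u,v),px(s,u,v,r=0).round(1),px(s,u,v,z=52).round(1))
crop(s,270,100,370,280,3.3,'c_w11.png')
E
```

```text
(318, 122) [382.3 267.8  51.8] [382.3 267.8  52. ]
(318, 140) [397.9 266.1  52.8] [398. 266.  52.]
(318, 160) [415.8 264.1  52.5] [415.9 264.1  52. ]
(318, 180) [434.3 262.1  52.7] [434.5 262.1  52. ]
(312, 150) [406.4 259.7  51.4] [406.3 259.7  52. ]
(324, 150) [407.6 270.5  51.1] [407.5 270.5  52. ]
(287, 190) [448.7 228.4  20.8] [440.9 232.3  52. ]
(350, 190) [455.2 292.5  22.2] [447.2 290.7  52. ]
(318, 189) [443.4 261.1  50.6] [443.  261.1  52. ]
```

View pics/c_w11.png

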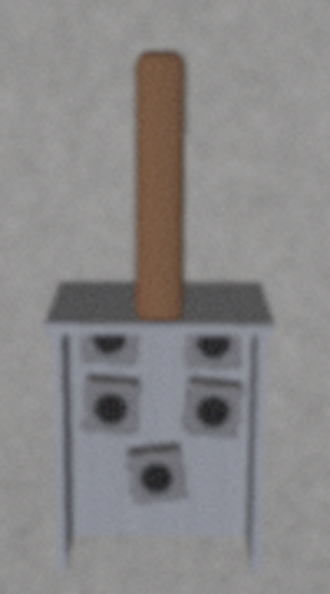

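```bash
python3 -m pendant '[-0.167,0,0,0,0,0,0.4,-0.167,0,0,0,0,0,0.4,-0.167,0,0,0,0,0,0.4,0,0,0,-0.5,-30,37,0.4,0,0,0,-0.5,-30,37,0.4,0,0,0,-0.5,-29,37,0.4,0,0,0,0,0,0,0.4]'; python3 - <<'E'
from h import *
s=snap('wrist','w12.png')
o=readout.get_obs(); p=np.array(o['tool_pos']);R=np.array(o['tcp_rot'])
print('grip in tool',R.T@(np.array([416.5,263.9,40])-p), np.round(o['joint_positions'],2))
for d in (-39,0): print('axis pts',R.T@(np.array([416.5,263.9,40])+d*np.array([.994,-.108,0])-p))
E
```

```text
time_s: 14.55
tool_pos: [406.0, 259.0, 54.5]
tcp_rot: [[0.114, 0.875, 0.47], [0.993, -0.097, -0.061], [-0.008, 0.474, -0.88]]
wrist_force: [-0.2, -0.5, 0.4]
grip_width: 0.602
grip in tool [ 4.15849654 -2.00972759 19.31736473] [ 0.52 -0.11  2.37 -0.58  0.55 -0.48]
axis pts [  3.93000853 -36.24404618   0.64913171]
axis pts [ 4.15849654 -2.00972759 19.31736473]
```

View pics/w12.png

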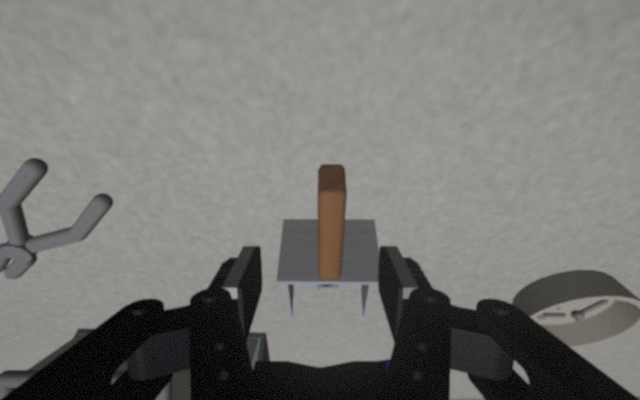

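The handle is centred but slightly to the right. I'll correct x by +4 and y by −2, then descend 69 mm along the tool.

```bash
python3 -m pendant '[0,0,0,4,-2,0,0.4,0,0,0,0,0,25,0.4,0,0,0,0,0,25,0.4,0,0,0,0,0,12,0.5,0,0,0,0,0,7,0.6,0,0,0,0,0,0,0.6]'; python3 - <<'E'
from h import *
s=snap('wrist','w13.png')
o=readout.get_obs(); p=np.array(o['tool_pos']);R=np.array(o['tcp_rot'])
print('grip in tool',R.T@(np.array([416.5,263.9,40])-p), np.round(o['joint_positions'],2))
s=snap('scene','s13.png'); crop(s,340,180,500,300,4.5,'c_s13.png')
E
```

```text
time_s: 15.35
tool_pos: [441.8, 263.0, -1.2]
tcp_rot: [[0.113, 0.87, 0.48], [0.994, -0.099, -0.054], [0.0, 0.483, -0.876]]
wrist_force: [-0.9, 0.4, 0.3]
grip_width: 0.4
grip in tool [ -2.04795028  -2.19764513 -48.09704683] [ 0.49  0.08  2.33 -0.76  0.41 -0.31]
```

View pics/w13.png

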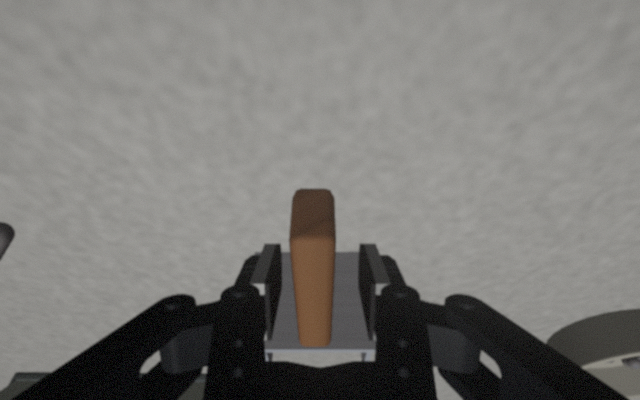

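View pics/c_s13.png

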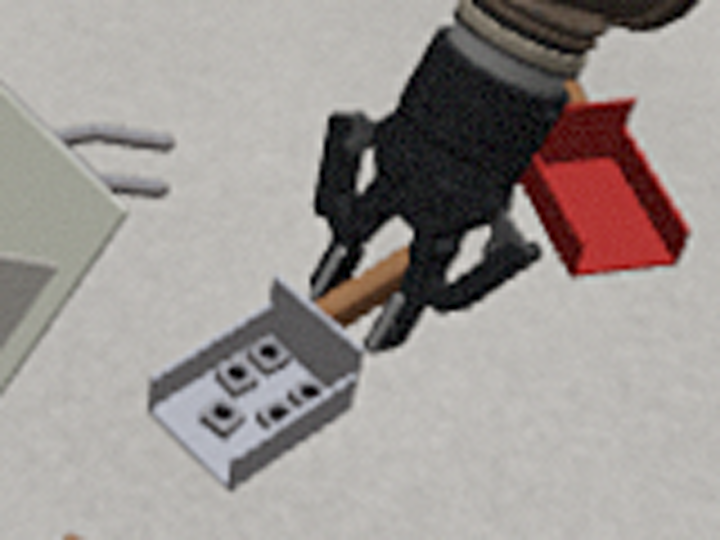

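The fingers straddle the handle just behind the rear wall. I'll centre by −2 and close.

```bash
python3 -m pendant '[0,0,0,-2,0,1,0.7,0,0,0,0,0,0,1,0,0,0,0,0,0,1,0,0,0,0,0,0,1,0,0,0,0,0,0,1,0,0,0,0,0,0,1]'; python3 -m pendant '[0,0,0,0,0,0,1,0,0,0,0,0,0,1]';python3 - <<'E'
from h import *
s=snap('wrist','w14.png')
E
```

```text
time_s: 16.2
tool_pos: [441.5, 260.8, -2.3]
tcp_rot: [[0.113, 0.87, 0.479], [0.994, -0.099, -0.055], [-0.0, 0.482, -0.876]]
wrist_force: [-4.4, -1.2, 6.3]
grip_width: 0.154
time_s: 16.45
tool_pos: [441.5, 260.8, -2.3]
tcp_rot: [[0.113, 0.87, 0.479], [0.994, -0.099, -0.055], [-0.0, 0.482, -0.876]]
wrist_force: [-3.8, -1.0, 7.3]
grip_width: 0.152
```

View pics/w14.png

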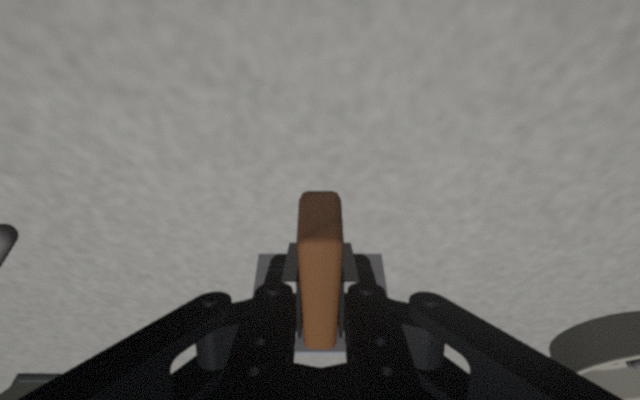

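The handle is gripped (opening about 13 mm). I'll lift slowly, straight up.

```bash
python3 -m pendant '[0,0,0,0,2.4,-4.4,1,0,0,0,0,4.8,-8.8,1,0,0,0,0,4.8,-8.8,1,0,0,0,0,4.8,-8.8,1,0,0,0,0,4.8,-8.8,1,0,0,0,0,0,0,1]';python3 - <<'E'
from h import *
s=snap('wrist','w15.png')
o=readout.get_obs(); print(np.round(o['ft_torque'],2),np.round(o['joint_positions'],2))
s=snap('scene','s15.png'); crop(s,340,160,500,300,4.2,'c_s15.png')
E
```

```text
time_s: 17.25
tool_pos: [442.2, 261.3, 43.9]
tcp_rot: [[0.113, 0.87, 0.481], [0.994, -0.099, -0.053], [0.001, 0.484, -0.875]]
wrist_force: [0.1, -0.2, -2.3]
grip_width: 0.154
[ 0.04  0.6  -0.05] [ 0.48 -0.02  2.33 -0.61  0.49 -0.48]
```

View pics/c_s15.png

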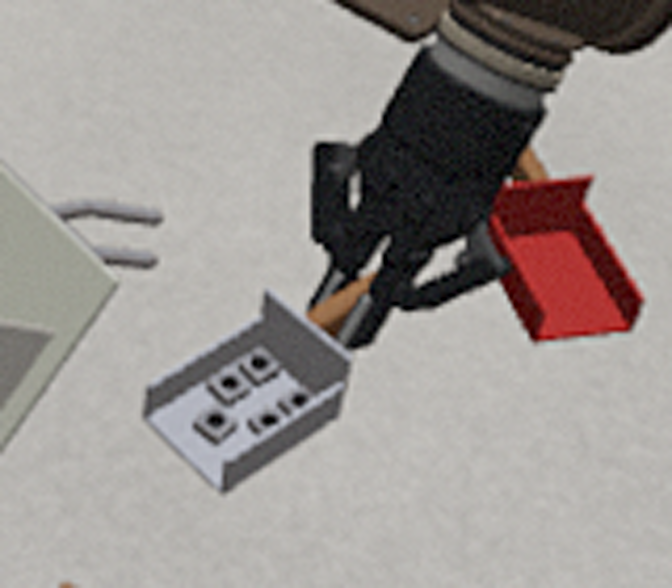

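View pics/w15.png

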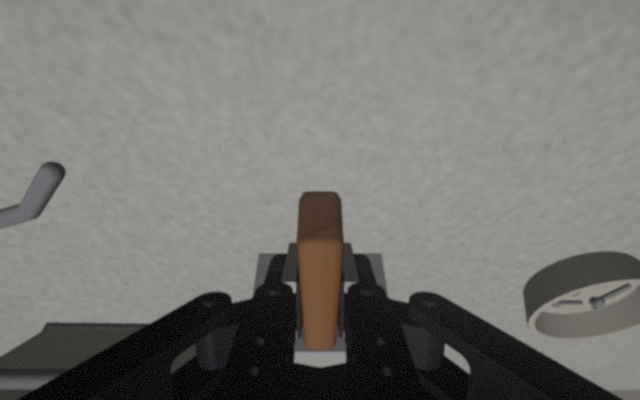

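Scoop held level with all five nuts; weight reads 2.3 N. I'll compute the transfer and pour rows from the actual grasp.

```bash
cat > pour.py <<'E'
from plan import *
from cell import readout
yaw=-.108
def scoopR(T,yaw=yaw):
    f,l,_=tool(yaw,0);u=np.array([0,0,1.]); x=f*np.cos(T)-u*np.sin(T); z=f*np.sin(T)+u*np.cos(T); return np.c_[x,l,z]
Rg=np.array([[0.113,0.87,0.479],[0.994,-0.099,-0.055],[0,0.482,-0.876]]); U,_,V=np.linalg.svd(Rg);Rg=U@V
pg=np.array([441.5,260.8,-2.3]); g0=np.array([408.5,264.8,40.]); S0=scoopR(0)
Rts=S0.T@Rg; pts=S0.T@(pg-g0)   # tool in scoop frame
nose=np.array([133,0,-37.])
def tcp(N,T,yaw=yaw):
    S=scoopR(T,yaw); g=np.array(N)-S@nose; return g+S@pts, S@Rts
h=np.array([608.8,76.5,0]);hx=np.array([.9875,-.1578,0]);hy=np.array([.1578,.9875,0])
def N(X,z,y=0): return h+hx*X+hy*y+[0,0,z]
def cur():
    o=readout.get_obs(); return np.array(o['tool_pos']),np.array(o['tcp_rot'])
def rel(a,b):
    return (a[1].T@(b[0]-a[0])).round(1), Ro.from_matrix(a[1].T@b[1]).as_rotvec().round(3)
def nosenow():
    p,R=cur(); S=R@Rts.T; g=p-S@pts; return g+S@nose,g,S
if __name__=='__main__':
    n,g,S=nosenow(); print('nose now',n,'grip',g,'floor dir',S[:,0].round(3))
    a=cur(); seq=[('up',n+[0,0,110],0),('over',N(-65,148),0),('T.3',N(-65,138),.3),('T.5',N(-65,128),.5),('T.8',N(-65,118),.8),('T1.1',N(-65,115),1.1),('T1.2',N(-65,115),1.2)]
    for nm,nn,T in seq:
        b=tcp(nn,T); q=iks(*b); print(nm,b[0].round(0),'shift/rot',*rel(a,b),'q',q[0].round(2),'err %.1f %.3f'%(q[1],q[2])); a=b
E
python3 pour.py
```

```text
nose now [540.53157982 250.47887214  47.81290016] grip [408.30755142 264.7604001   84.83781439] floor dir [ 0.994 -0.107 -0.   ]
up [441. 261. 153.] shift/rot [  0.   53.  -96.4] [-0. -0.  0.] q [ 0.48 -0.23  2.26 -0.42  0.72 -0.71] err 0.0 0.000
over [445.  97. 143.] shift/rot [-162.2   15.    19.5] [0. 0. 0.] q [ 0.03 -0.46  2.45 -0.12  0.66 -1.35] err 0.0 0.000
T.3 [448.  97. 162.] shift/rot [  0.   12.  -15.9] [ 0.3   -0.001 -0.001] q [ 0.01 -0.3   2.25 -0.03  0.99 -1.44] err 0.0 0.000
T.5 [455.  96. 171.] shift/rot [ 0.   8.4 -7.2] [ 0.2   -0.001 -0.001] q [-0.01 -0.16  2.11 -0.    1.19 -1.47] err 0.0 0.000
T.8 [472.  94. 186.] shift/rot [  0.   16.8 -14.6] [ 0.3   -0.001 -0.001] q [-0.03  0.06  1.9   0.02  1.49 -1.49] err 0.0 0.000
T1.1 [495.  92. 202.] shift/rot [  0.   17.7 -21.8] [ 0.3   -0.001 -0.001] q [-0.04  0.28  1.68  0.04  1.78 -1.5 ] err 0.0 0.000
T1.2 [504.  91. 206.] shift/rot [-0.   4.8 -8.8] [ 0.1 -0.  -0. ] q [-0.04  0.35  1.61  0.04  1.88 -1.5 ] err 0.0 0.000
```

```bash
python3 -m pendant '[0,0,0,0,4,-7.5,1,0,0,0,0,9,-16,1,0,0,0,0,12,-22,1,0,0,0,0,12,-22,1,0,0,0,0,10,-18,1,0,0,0,0,6,-11,1,0,0,0,0,0,0,1]' && python3 -m pendant '[0,0,0,-8,2,2.8,1,0,0,0,-16,2,2.8,1,0,0,0,-24,2,2.8,1,0,0,0,-28,2.2,2.8,1,0,0,0,-28,2.2,2.8,1,0,0,0,-26,2.2,2.8,1,0,0,0,-18,2.2,2.7,1,0,0,0,-10,0,0,1,0,0,0,-4,0,0,1,0,0,0,0,0,0,1]'; python3 - <<'E'
from pour import *
from h import *
n,g,S=nosenow(); print('nose now',n,'want',N(-65,148),'floor dir',S[:,0].round(3))
d=n-h; print('X',d@hx,'y',d@hy)
s=snap('wrist','w16.png');s=snap('scene','s16.png'); crop(s,220,120,460,300,3.3,'c_s16.png')
E
```

```text
time_s: 18.23
tool_pos: [441.8, 261.1, 153.7]
tcp_rot: [[0.113, 0.87, 0.48], [0.994, -0.099, -0.053], [0.001, 0.483, -0.875]]
wrist_force: [0.1, -0.9, -2.3]
grip_width: 0.155
time_s: 19.48
tool_pos: [444.8, 97.0, 141.8]
tcp_rot: [[0.113, 0.871, 0.478], [0.994, -0.099, -0.055], [-0.0, 0.481, -0.877]]
wrist_force: [-0.9, -0.5, -2.1]
grip_width: 0.157
nose now [544.04478155  86.64664745 146.94767369] want [544.6125  86.757  148.    ] floor dir [ 0.994 -0.108 -0.002]
X -65.54691918726425 y -0.19855911826049216
```

View pics/c_s16.png

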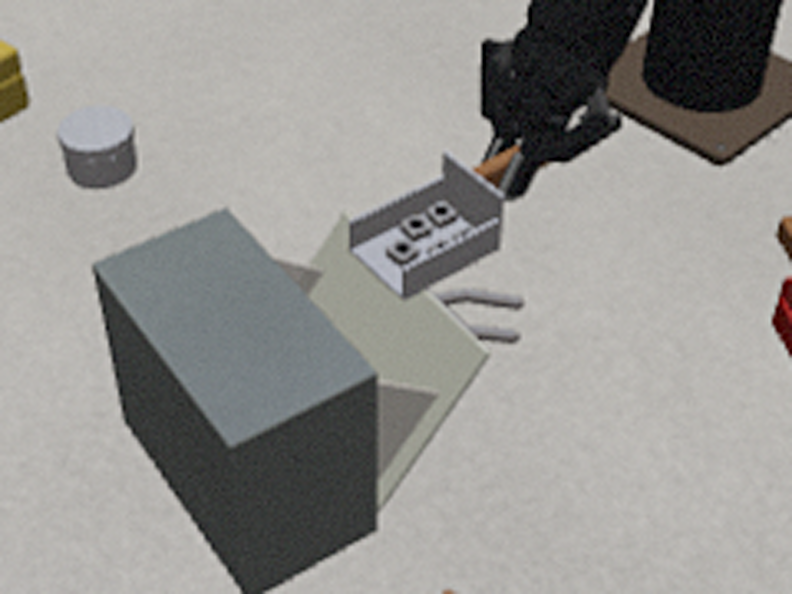

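View pics/w16.png

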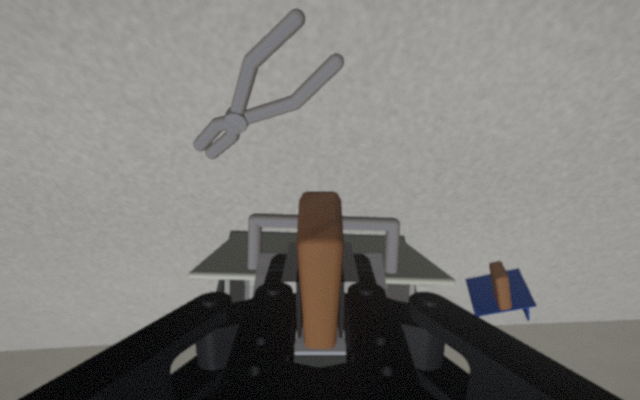

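The scoop's nose is over the bin mouth, centred in y, with the nuts in place. Working out fine tilt rows.

```bash
python3 - <<'E'
from pour import *
from scipy.interpolate import interp1d
z=interp1d([0,.3,.5,.8,1.2],[147,138,128,118,115])
a=tcp(N(-65,147),0)
for i in range(1,13):
    T=.1*i; b=tcp(N(-65,float(z(min(T,1.2)))),T); print('%.1f'%T,*rel(a,b)); a=b
E
```

```text
0.1 [-0.   3.3 -6.1] [ 0.1 -0.  -0. ]
0.2 [-0.   3.6 -6. ] [ 0.1 -0.  -0. ]
0.3 [ 0.   3.9 -5.9] [ 0.1 -0.  -0. ]
0.4 [ 0.   3.8 -3.9] [ 0.1 -0.  -0. ]
0.5 [ 0.   4.3 -3.8] [ 0.1 -0.  -0. ]
0.6 [ 0.   4.8 -5.4] [ 0.1 -0.  -0. ]
0.7 [ 0.   5.1 -5.4] [ 0.1 -0.  -0. ]
0.8 [ 0.   5.4 -5.5] [ 0.1 -0.  -0. ]
0.9 [ 0.  5. -8.] [ 0.1 -0.  -0. ]
1.0 [ 0.   5.1 -8.1] [ 0.1 -0.  -0. ]
1.1 [ 0.   5.1 -8.1] [ 0.1 -0.  -0. ]
1.2 [ 0.   5.2 -8.1] [ 0.1 -0.  -0. ]
```

```bash
python3 -m pendant '[0.1,0,0,0,3.3,-6.1,1,0.1,0,0,0,3.6,-6,1,0.1,0,0,0,3.9,-5.9,1,0.1,0,0,0,3.8,-3.9,1,0.1,0,0,0,4.3,-3.8,1,0,0,0,0,0,0,1]'; python3 - <<'E'
from pour import *
from h import *
n,g,S=nosenow(); print('nose now',n,'T',-np.arcsin(S[2,0]));d=n-h; print('X',d@hx,'y',d@hy)
s=snap('scene','s17.png'); crop(s,220,120,460,300,3.3,'c_s17.png')
E
```

```text
time_s: 20.32
tool_pos: [456.9, 96.3, 172.5]
tcp_rot: [[0.112, 0.994, 0.005], [0.994, -0.112, -0.001], [-0.0, 0.005, -1.0]]
wrist_force: [-0.1, 0.3, -2.3]
grip_width: 0.158
nose now [546.60729165  87.15238024 129.5127839 ] T 0.4977694499525342
X -63.096245097326545 y 0.7052161133692366
```

View pics/c_s17.png

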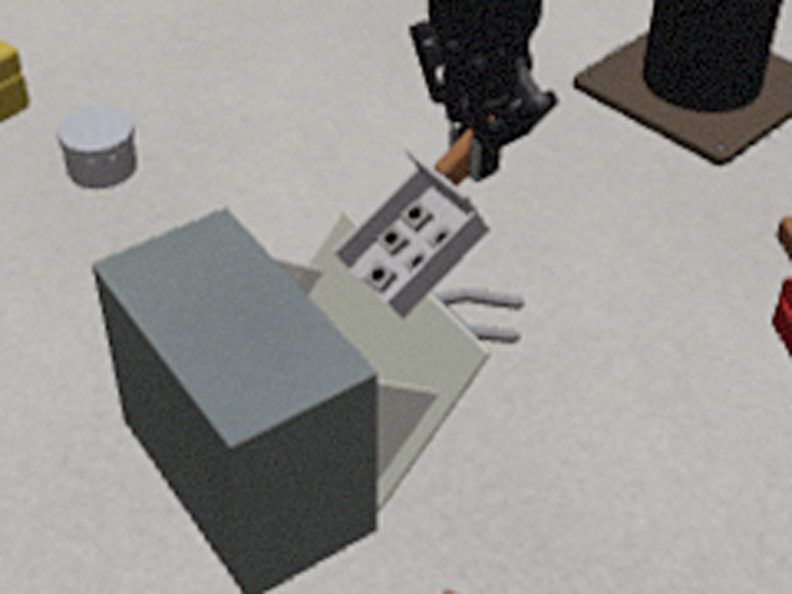

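At 28° the nuts still hold. Continuing to about 70°.

```bash
python3 -m pendant '[0.1,0,0,0,4.8,-5.4,1,0.1,0,0,0,5.1,-5.4,1,0.1,0,0,0,5.4,-5.5,1,0.1,0,0,0,5,-8,1,0.1,0,0,0,5.1,-8.1,1,0.1,0,0,0,5.1,-8.1,1,0.1,0,0,0,5.2,-8.1,1,0,0,0,0,0,0,1,0,0,0,0,0,0,1,0,0,0,0,0,0,1,0,0,0,0,0,0,1]'; python3 - <<'E'
from pour import *
from h import *
n,g,S=nosenow(); print('nose now',n,'T',-np.arcsin(S[2,0]));d=n-h; print('X',d@hx,'y',d@hy)
s=snap('scene','s18.png'); crop(s,220,100,460,300,3,'c_s18.png')
s=snap('wrist','w18.png')
E
```

```text
time_s: 21.75
tool_pos: [503.2, 91.0, 207.6]
tcp_rot: [[0.112, 0.763, -0.637], [0.994, -0.086, 0.072], [-0.0, -0.641, -0.768]]
wrist_force: [0.0, -0.6, -1.6]
grip_width: 0.157
nose now [544.28115896  87.2897696  116.57170851] T 1.1983595189819793
X -65.41498117437861 y 0.4738243657349908
```

View pics/c_s18.png

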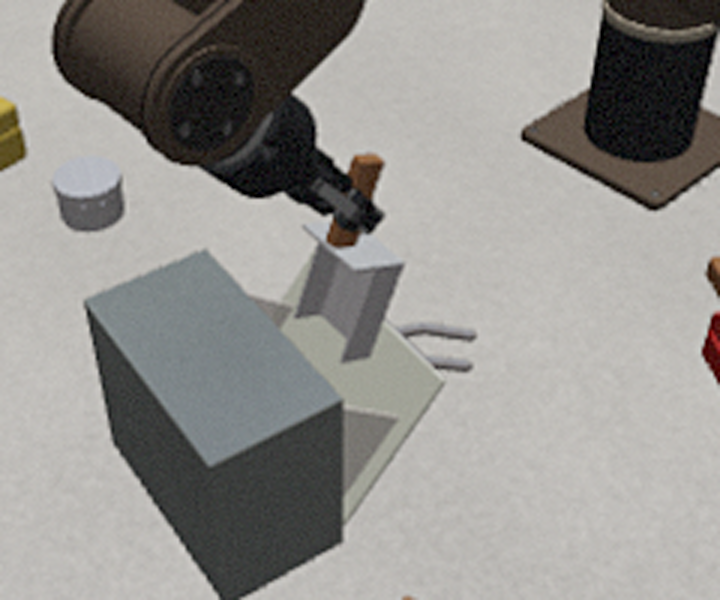

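View pics/w18.png

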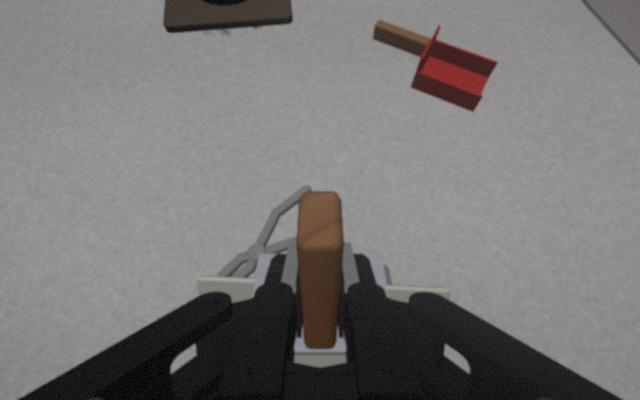

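The scoop is empty: the weight reading fell from 2.3 to 1.6 N, the scoop's own 160 g, and no nuts are visible in it. Planning the return and the placing at its old spot.

```bash
python3 - <<'E'
from pour import *
from scipy.interpolate import interp1d
z=interp1d([0,.3,.5,.8,1.2],[155,148,140,130,120])
a=cur()
for T in np.arange(1.05,-.01,-.15):
    b=tcp(N(-65,float(z(T))),T); print('%.2f'%T,*rel(a,b)); a=b
n0=g0+S0@nose
for nn in (n0+[0,0,110],n0+[0,0,12],n0+[0,0,1]):
    b=tcp(nn,0); print(b[0].round(1),*rel(a,b)); a=b
E
```

```text
1.05 [ -0.1 -10.    8. ] [-0.149 -0.005  0.001]
0.90 [-0.  -7.4 10.7] [-0.15   0.001  0.   ]
0.75 [-0.  -7.1 10.1] [-0.15   0.001  0.   ]
0.60 [-0.  -6.7  9.1] [-0.15   0.001  0.   ]
0.45 [-0.  -6.   8.6] [-0.15   0.001  0.   ]
0.30 [-0.  -5.2  7.9] [-0.15   0.001  0.   ]
0.15 [ 0.  -4.8 10.5] [-0.15   0.001  0.   ]Traceback (most recent call last):
  File "<stdin>", line 6, in <module>
    y = self._evaluate(x)
    below_bounds, above_bounds = self._check_bounds(x_new)
                                 ~~~~~~~~~~~~~~~~~~^^^^^^^
    raise ValueError(f"A value ({below_bounds_value}) in x_new is below "
                     f"the interpolation range's minimum value ({self.x[0]}).")
ValueError: A value (-2.220446049250313e-16) in x_new is below the interpolation range's minimum value (0.0).
```

```bash
python3 -m pendant '[-0.15,0,0,0,-9,6,1,-0.15,0,0,0,-7.4,10.5,1,-0.15,0,0,0,-7,10,1,-0.15,0,0,0,-6.7,9,1,-0.15,0,0,0,-6,8.6,1,-0.15,0,0,0,-5.2,7.9,1,-0.15,0,0,0,-4.8,10,1,-0.15,0,0,0,-4,9,1,0,0,0,0,0,0,1]'; python3 - <<'E'
from pour import *
n,g,S=nosenow(); print('nose',n.round(1),'dir',S[:,0].round(3),S[:,1].round(3)); a=cur()
n0=g0+S0@nose
for nn in (n0+[0,0,115],n0+[0,0,12],n0+[0,0,1]):
    b=tcp(nn,0); print(b[0].round(1),*rel(a,b)); a=b
from h import *
s=snap('scene','s19.png'); crop(s,220,100,460,300,3,'c_s19.png')
E
```

```text
time_s: 22.98
tool_pos: [442.9, 97.4, 148.4]
tcp_rot: [[0.112, 0.875, 0.471], [0.994, -0.098, -0.054], [-0.001, 0.474, -0.88]]
wrist_force: [0.3, 0.1, -1.8]
grip_width: 0.157
nose [542.2  87.2 152.8] dir [ 0.994 -0.106 -0.009] [ 0.106  0.994 -0.001]
[441.5 260.8 112.7] [162.3 -34.1  21.9] [-0.009  0.     0.002]
[441.5 260.8   9.7] [  0.  -49.7  90.2] [0. 0. 0.]
[441.5 260.8  -1.3] [ 0.  -5.3  9.6] [0. 0. 0.]
```

View pics/c_s19.png

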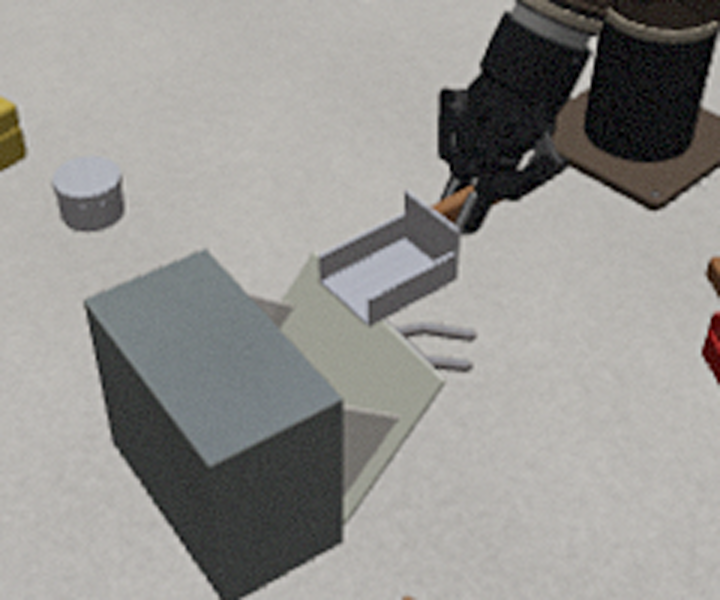

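Scoop level and empty. Moving sideways at height, then down to just above the old spot.

```bash
python3 -m pendant '[-0.009,0,0,14,-1.5,-0.8,1,0,0,0,30,-3.2,-1.8,1,0,0,0,38,-4,-2.2,1,0,0,0,38,-4,-2.2,1,0,0,0,28,-3,-1.6,1,0,0,0,14.3,-1.5,-0.9,1,0,0,0,0,-10,18.5,1,0,0,0,0,-16,29,1,0,0,0,0,-16,29,1,0,0,0,0,-14,25,1,0,0,0,0,-7.5,14,1,0,0,0,0,0,0,1]'; python3 - <<'E'
from pour import *
n,g,S=nosenow(); print('nose',n.round(1),'dir',S[:,0].round(3),S[:,1].round(3)); a=cur()
n0=g0+S0@nose; print(n0)
b=tcp(n0+[0,0,1],0); print(b[0].round(1),*rel(a,b)); a=b
E
```

```text
time_s: 24.52
tool_pos: [449.2, 260.6, 20.6]
tcp_rot: [[0.114, 0.867, 0.486], [0.993, -0.099, -0.057], [-0.001, 0.489, -0.872]]
wrist_force: [0.3, 0.0, -1.0]
grip_width: 0.156
nose [548.4 250.2  26.7] dir [ 0.994 -0.109  0.008] [ 0.109  0.994 -0.001]
[540.72509764 250.46390734   3.        ]
[441.5 260.8  -1.3] [ -0.7 -17.4  15.3] [ 0.008  0.001 -0.   ]
```

```bash
python3 -m pendant '[0.008,0,0,0,-8,7,1,0,0,0,0,-6,5,1,0,0,0,0,-3.4,3.3,1,0,0,0,0,0,0,1]'; python3 - <<'E'
from pour import *
n,g,S=nosenow(); print('nose',n.round(1),'dir',S[:,0].round(3)); a=cur()
from h import *
s=snap('scene','s20.png'); crop(s,340,180,500,300,4.5,'c_s20.png')
E
```

```text
time_s: 25.02
tool_pos: [439.2, 261.2, -1.5]
tcp_rot: [[0.112, 0.87, 0.479], [0.994, -0.098, -0.055], [-0.001, 0.482, -0.876]]
wrist_force: [-0.4, 0.1, -0.6]
grip_width: 0.157
nose [538.5 251.    3.8] dir [ 0.994 -0.107  0.   ]
```

View pics/c_s20.png

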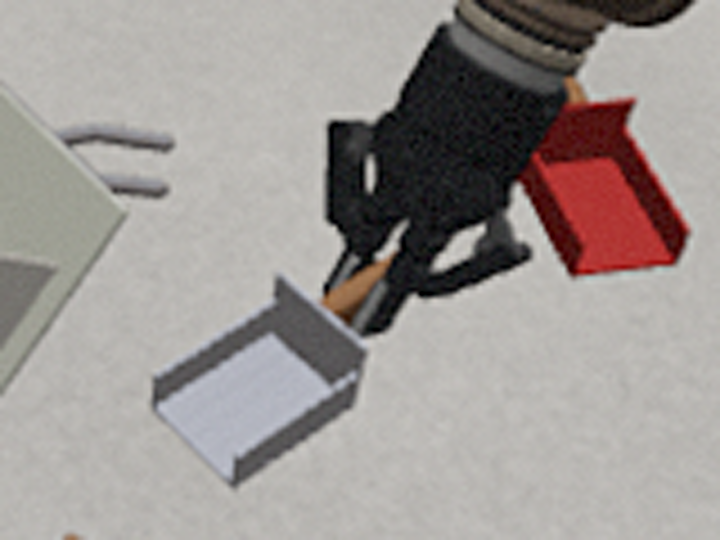

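The scoop is about touching down (z force −0.6). I'll lower 1.5 mm more and open.

```bash
python3 -m pendant '[0,0,0,0,-0.7,1.3,1,0,0,0,0,0,0,1]' && python3 -m pendant '[0,0,0,0,0,0,0.8,0,0,0,0,0,0,0.7,0,0,0,0,0,0,0.55,0,0,0,0,0,0,0.5,0,0,0,0,0,0,0.5]';  python3 - <<'E'
from h import *
s=snap('wrist','w21.png')
E
```

```text
time_s: 25.32
tool_pos: [440.1, 261.6, -2.2]
tcp_rot: [[0.112, 0.87, 0.481], [0.994, -0.099, -0.054], [0.0, 0.484, -0.875]]
wrist_force: [-0.2, -0.3, -0.3]
grip_width: 0.156
time_s: 25.95
tool_pos: [439.7, 261.3, -2.6]
tcp_rot: [[0.113, 0.87, 0.48], [0.994, -0.099, -0.054], [-0.0, 0.483, -0.876]]
wrist_force: [-0.6, -0.3, -0.2]
grip_width: 0.501
```

View pics/w21.png

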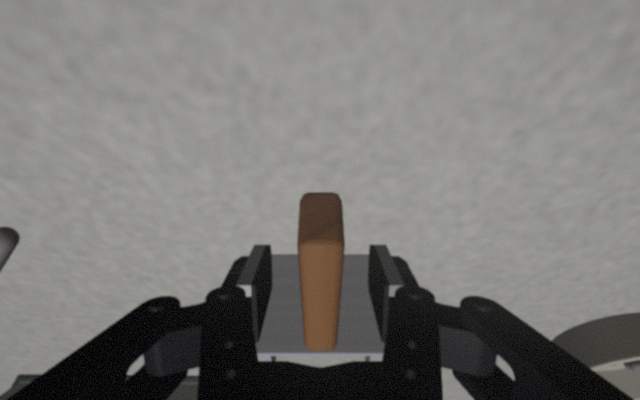

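Released cleanly, with the scoop flat. I'll retreat and look into the bin from above.

```bash
python3 -m pendant '[0,0,0,0,0,-15,0.5,0,0,0,0,0,-25,0.5,0,0,0,0,0,-30,0.5,0.125,0,0,0,8,-20,0.5,0.125,0,0,0,8,-20,0.5,0.125,0,0,0,8,-25,0.5,0.125,0,0,0,8,-30,0.5,0,0,0,0,0,-40,0.5,0,0,0,0,0,0,0.5]'; python3 - <<'E'
from pour import *
p,R=cur(); print(R.T@(np.array([535,90,300])-p))
E
```

```text
time_s: 27.12
tool_pos: [411.4, 265.5, 202.5]
tcp_rot: [[0.113, 0.994, 0.011], [0.994, -0.113, 0.002], [0.003, 0.011, -1.0]]
wrist_force: [-0.4, -0.2, -0.1]
grip_width: 0.5
[-160.09213889  143.67258757  -96.54613091]
```

```bash
python3 -m pendant '[0,0,0,0,0,-50,0.5,0,0,0,-20,10,-46,0.5,0,0,0,-35,33,0,0.5,0,0,0,-35,33,0,0.5,0,0,0,-35,33,0,0.5,0,0,0,-35,33,0,0.5,0,0,0,0,0,0,0.5]'; python3 - <<'E'
from h import *
s=snap('wrist','w22.png');s=snap('scene','s22.png')
E
```

```text
time_s: 28.0
tool_pos: [532.0, 87.7, 293.0]
tcp_rot: [[0.116, 0.993, 0.001], [0.993, -0.116, -0.001], [-0.001, 0.001, -1.0]]
wrist_force: [0.6, 0.4, -0.1]
grip_width: 0.5
```

View pics/w22.png

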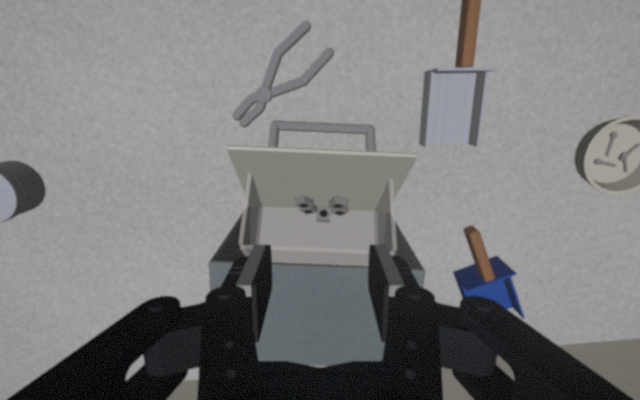

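View pics/s22.png

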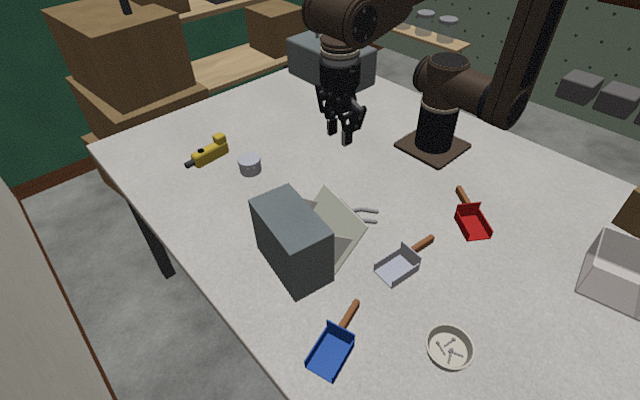

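```bash
python3 - <<'E'
from h import *
s=load('w22'); crop(s,270,170,380,240,7,'c_w22.png')
h=np.array([608.8,76.5,12]);hx=np.array([.9875,-.1578,0])
for u in (290,300,310,320,340,355):
    vs=s['depth'][120:134,u]; v=120+np.argmin(np.where(vs>0,vs,9e9)); p=px(s,u,v,r=0); ray=p+s['R'].T@s['t']; ray/=np.linalg.norm(ray); c=p+5*ray-h
    print(u,v,p.round(1),'r',np.hypot(c@hx,c[2]).round(1),'tilt',(np.arctan2(-(c@hx),c[2])-np.arctan2(41,135)).round(3))
for u in range(250,400,25):
    v=150; print(u,[px(s,u,v,r=0).round(0).tolist() for v in (149,151,153)])
for u,v in ((450,100),(450,140),(430,100),(470,100)): print('scoop floor',px(s,u,v).round(1))
E
```

```text
290 123 [484.1  62.7  94.1] r 143.1 tilt 0.707
300 125 [487.3  72.7  94.5] r 142.0 tilt 0.699
310 125 [488.5  82.9  93.7] r 141.9 tilt 0.705
320 126 [490.7  93.1  93.5] r 141.3 tilt 0.704
340 127 [494.1 113.5  94.2] r 141.6 tilt 0.699
355 127 [495.9 128.9  93.9] r 142.0 tilt 0.703
250 [[502.0, 24.0, 125.0], [504.0, 23.0, 123.0], [507.0, 22.0, 120.0]]
275 [[505.0, 48.0, 124.0], [507.0, 47.0, 123.0], [509.0, 46.0, 120.0]]
300 [[508.0, 72.0, 125.0], [509.0, 72.0, 127.0], [512.0, 71.0, 124.0]]
325 [[511.0, 96.0, 123.0], [513.0, 95.0, 124.0], [514.0, 95.0, 125.0]]
350 [[532.0, 128.0, -1.0], [515.0, 119.0, 125.0], [517.0, 119.0, 124.0]]
375 [[519.0, 146.0, 106.0], [518.0, 144.0, 123.0], [520.0, 143.0, 125.0]]
scoop floor [485.1 258.8   2.7]
scoop floor [535.5 258.3   2.6]
scoop floor [480.9 225.6  30.4]
scoop floor [488.1 283.7   2.8]
```

View pics/c_w22.png

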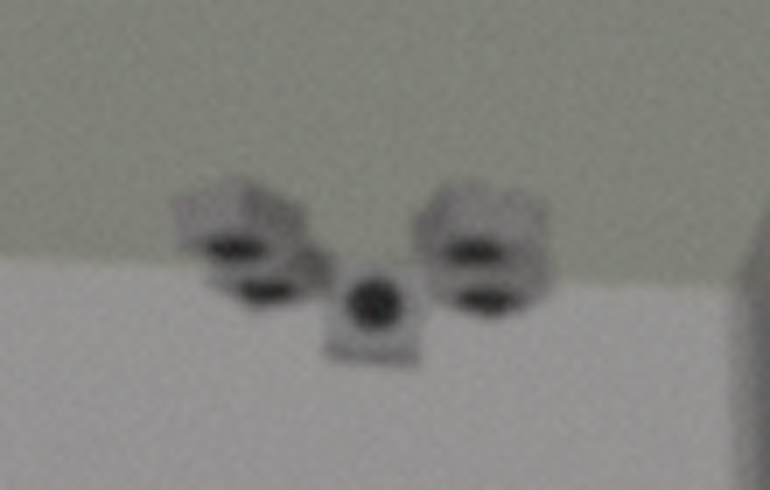

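Five nuts are in the bin: two stacked pairs at crop (240,240) and (485,250), and one at (375,305). The tilt reads 0.703. As a check against the stop, I'll compare the panel in the fixed scene camera under full pull (s9) with now (s22), and check the bystanders.

```bash
python3 - <<'E'
from h import *
from fit import proj
a=load('s9')['frame'];b=load('s22')['frame'];z=load('scene0')['frame']
g=lambda i:cv2.cvtColor(i,cv2.COLOR_BGR2GRAY).astype(np.float32)
def sh(A,B,x0,y0,x1,y1):
    w=cv2.createHanningWindow((x1-x0,y1-y0),cv2.CV_32F); r=cv2.phaseCorrelate(g(A)[y0:y1,x0:x1],g(B)[y0:y1,x0:x1],w); return np.round(r[0],2),round(r[1],2)
print('panel corner',sh(a,b,340,205,385,265),'housing',sh(a,b,245,180,320,300))
for n,r in dict(tin=(230,145,270,185),ashtray=(415,315,485,380),gluegun=(178,128,240,178),scoop=(365,225,440,295),blue=(300,295,365,385),red=(450,180,500,245)).items(): print(n,sh(z,b,*r))
T=load('top0'); t=snap('top','t22.png')
print('pliers top',sh(T['frame'],t['frame'],275,202,322,245),'tin',sh(T['frame'],t['frame'],385,185,415,212))
S=load('s22')
def bar(t):
    X=np.array([[-1,75,150],[-1,-75,150]]);
    from fit import world
    return proj(S,world([608.8,76.5,-.1585],X,t))
print('px per .02 rad',(bar(.72)-bar(.70)).round(2).tolist())
E
```

```text
panel corner (array([ 0.42, -0.12]), 0.83) housing (array([0.48, 0.09]), 1.07)
tin (array([-0.  , -0.06]), 1.0)
ashtray (array([-0.03,  0.03]), 0.97)
gluegun (array([-0.09,  0.08]), 0.97)
scoop (array([ 0.99, -0.  ]), 0.67)
blue (array([0.1 , 0.07]), 0.98)
red (array([-0.03,  0.04]), 1.01)
pliers top (array([-0.11,  0.82]), 0.68) tin (array([0.17, 0.58]), 0.85)
px per .02 rad [[0.73, 0.19], [0.74, 0.25]]
```

```bash
python3 - <<'E'
from h import *
for f,pts in (('w1',[(250,205),(208,148),(188,170)]),('w22',[(264,95),(306,25),(329,52)])):
    s=load(f); print(f,[px(s,u,v,z=10).round(1).tolist() for u,v in pts])
o=readout.get_obs(); print(o['time_s'],np.abs(o['qvel']).max(),np.round(o['wrist_force'],1))
E
```

```text
w1 [[452.0, 28.8, 10.0], [414.7, 114.5, 10.0], [381.0, 90.3, 10.0]]
w22 [[451.9, 27.8, 10.0], [380.1, 89.5, 10.0], [412.2, 113.1, 10.0]]
28.15 0.016649931644354583 [-0.3 -1.2 -0.3]
```

The pliers haven't moved (within about 2 mm), the scoop lies flat (floor at z 2.7 mm), and the arm is clear. Handing in.

```bash
python3 -c "
from cell import bot
print(bot.job_done())"
```

```text
the job is handed in; nothing more can be done
None
```

The job is handed in at about 28 s of the 64 s. The bin is open to its stop with all five nuts in it, and the empty scoop is flat on the counter at its old spot.

**What I did**
- **Bin:** my first pull passed over the handle, because the reported tool point runs about 37 mm ahead of the real fingers. I corrected for that and pulled to the stop, where the force rose from about 4 N to 19 N with no further motion.
- **Scoop:** I took the grey scoop by its handle, poured at about 69° nose-down inside the bin mouth, and set it back down.

**Last checks**
- **Nuts:** five are visible in the bin, as two stacked pairs and one single. The wrist force fell from 2.3 N to 1.6 N, which is the empty scoop's weight.
- **Bin tilt:** 0.70 rad by depth both under the pull and at the end. One reading just after release gave 0.69. Arm kinematics gave 0.72 at the stop, which I put down to measurement offset. The fixed camera shows the panel has not closed.
- **Scoop:** its floor is flat, at 2.7 mm.
- **Bystanders:** tin, ashtray and glue gun show no shift (under 0.1 px) in the scene camera, and nor do the blue and red scoops. The pliers are within about 2 mm by the wrist camera. The top-camera comparison disagreed, with shifts of 0.6–0.8 px, but it showed this for the tin too, so I discounted it.

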